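Fetch the filter basket from under the machine with the reacher

TASK

The round steel filter basket has slid under the drip grille of the stripped espresso machine front, too low for a hand. Pick up the reacher, slide its open jaws into the gap around the basket and squeeze the trigger to grip it there, then bring it out and set it upright in the middle of the square of white card. Lay the reacher down on its feet on the table, let go, and leave everything else where it stands.

Things in the scene. Friction and masses are not known exactly. Their poses are not given: they have to be found in the camera images.
- machine: Fixed stripped espresso machine front, 190 mm deep (its x, pointing away from the robot) by 400 mm wide. Origin on the table under its centre; yaw varies. A drip grille of bars along x, 25 mm apart, in a dark frame (70 to 92 mm high) stands on four round feet, 26 mm wide, at x -35 and +80, y +-185 mm. The gap under it is 70 mm high, open all round; front edge at x = -95 mm.
- panel_edge (a point): Middle of the lower front edge of the machine's control panel, 185 mm above the table, on the machine's axes (machine x = -145 mm). The panel reaches 8 mm further to the front with its knobs, 35 mm back and up to 250 mm, on pillars at y = +-192 mm (16 mm thick). An upright gripper would strike it with the jaws round the basket: lean the gripper's body back to the robot by 30 to 40 degrees.
- reacher_grip (a point): Mid-point between the loose reacher's handle bar and trigger, 48 mm above the table as it stands on its feet. x to the jaws, y to the trigger, z up. 60 mm wide over bar (88 long, 28 high) and trigger (58 long, 26 high): pinch it along y within 15 mm of this point, at any tilt about y. At 57 mm it can be carried, jaws open; at 42 mm the trigger is at its stop. 0.22 kg, balanced near this point.
- reacher_mouth (a point): Middle of the open mouth, where the basket's centre belongs when gripped: 118 mm ahead of the grip point along the reacher's x, 29 mm lower (19 mm above the table as it stands). The jaw head's front face is 30 mm behind this point. The reacher spans from 52 mm behind to 154 mm ahead of its grip point; its two feet are under the back end (60 mm wide) and the jaw head (40 mm wide).
- reacher_trigger (a joint): Trigger travel in m: 0 released, 0.018 at its stop. Spring: 9 N to start it, 14 N at the stop. Each jaw slides inward 1.44 times the travel; the jaws meet the basket at about 0.015. 25 to 45 N on the fingers grips it. As the bar is fixed, symmetrically closing fingers shift the reacher sideways, to its trigger side, by half the travel (7 to 8 mm when gripping).
- jaw_left: The reacher's jaw on the trigger side, aluminium, 26 mm high, lower edge 6 mm above the table as the reacher stands, 73 mm long with a small lip turned inward at its tip; both jaws slide on a steel crossbar 124 mm wide. Origin at its root, 81 mm ahead of the grip point. Open, the jaws are 104 mm apart inside, 92 mm between the lips.
- jaw_right: The other jaw, its mirror image on the bar's side.
- basket_center (a point): Centre of the filter basket (half-way up, 17 mm above the table when it stands): an open round steel cup, 60 mm in diameter, 34 mm high, 0.06 to 0.13 kg, loose, standing upright under the grille, 65 to 85 mm in from the grille's front edge. z is its axis, up.
- block: Bystander, loose: square steel block 42 x 42 x 30 mm beside the basket under the grille, centres at least 120 mm apart. Origin under its centre.
- card: Square of white card 160 x 160 mm lying flat on the table, under 1 mm thick, fixed. Origin at its centre. It lies on one side of the machine, the reacher on the other.
- jug: Bystander: steel jug 84 mm wide, 100 mm high. Origin under its centre.
- tamper: Bystander: steel tamper 58 mm wide, 92 mm high. Origin under its centre.
- cup: Bystander: white cup 66 mm wide, 60 mm high, standing on the back of the grille. Origin under its centre.
- brush: Bystander: brush lying on the table.
Mind the look-alikes: they are no part of the job. What is shaped like the part that bears reacher_grip but orange is not meant.

How it is judged:
By the outcome, as a careful person would: the job done as asked, in the order asked, and still so for the second after the job is handed in, with the robot touching nothing.
It also fails if it takes over 51 s, if anything falls off the work surface, if the arm or the gripper's body presses on something with over 40 N, if the wrist force passes 120 N, or if a joint passes its speed limit or range.

ROBOT

A 6-joint arm with a two-finger parallel gripper is mounted at the origin on the work surface. World frame = base frame: x ahead of the robot, y to its left, z up, the work surface at z = 0. Lengths are in m, angles in rad, forces in N, time in s.
With the tool pointing down it reaches from about 0.25 to 0.725 m from the base axis. Payload 4 kg.
Tool frame: the origin (TCP) lies between the finger pads; the fingertips stand 11 mm ahead of it and the grasp point (between the pads) lies 8 mm behind it (tcp_to_tips is the z of the fingertips in the tool frame, in m); z points along the fingers, y is the direction in which the jaws open and shut (so a half turn about z gives the same grasp; the last joint's range is limited). The gripper opens to 85 mm and grips with 20 to 120 N. Pads are 22 mm wide; open, the fingers measure 114 mm over their backs; the gripper's body (76 mm by 85 mm) begins 54 mm behind the grasp point. The pads swing forward as they close: fully open they stand 13 mm farther back than shut.
Start: joints at [1.342, 0.241, 0.005, 1.335, 0, 1.571], TCP at [0.113, 0.487, 0.209] pointing down, gripper open.
Joint ranges: [-2.72, 2.72], [-1.05, 1.87], [-1.09, 1.28], [-1.99, 2.15], [-1.42, 1.44], [-3.14, 3.14]. Speed limits (rad/s): [2.79, 2.79, 3.14, 3.14, 3.14, 3.14].

INTERFACE

Orientations are given as a unit quaternion [x, y, z, w].
In Python, from workcell import * gives the robot as it stands.
- The arm moves only by the tool move_arm, never from a script. Its argument "moves" is a list that holds one entry, the list of rows, each a list of 7 numbers: the shift along the world's x, y, z in units of 500 mm (1.0 is 500 mm), then the turn, a rotation vector about the world's x, y, z in units of 30 degrees (1.0 is 30 degrees), then the closure, from -1 (fully open) to 1 (shut), so that 0 is half open. A call has 1 to 8 rows; each row shifts and turns the pose as measured when the row begins; what a row does not reach is not made up. A row lasts 1/12 s, in which the tool goes at most 41.7 mm and 7.16 degrees, less where a joint would pass 70% of its speed; a pose out of reach is approached as far as the arm can. A call with a number of a shift or a turn outside -1 to 1 is refused whole. A call with a gripper value outside its range is refused whole. The fingers move at their own pace and stop on an object; the grip force is fixed at half the most. Time passes only in rows, so rows that do not move let the fingers close. It gives the time, the measured TCP pose, the force and the opening at its end, in the units of the state.
- get_obs(): the state, without advancing time (a new reading comes with each control period).
- camera(name): name is "side" or "top"; returns a dict with "pixels" (384x512x3 uint8, red, green, blue), "range_z" (384x512 float32, m along the optical axis (not along the pixel's ray), 0 where there is no reading), "fx", "fy", "cx", "cy" (pixels), "extrinsics" (4x4, takes a point from camera to world coordinates). Camera axes: x right, y down, z forward; pixel columns grow to the right and rows downward; lengths in m; the calibration is good to about 2 mm. A picture is of the moment at which its call begins.
- job_done(): hands the job in, once; it reports no verdict.
The state is a dict: "clock": time; "joint_pos": joint angles; "joint_vel": joint speeds; "tau": joint torques, N m; "eef_pos": TCP position; "tool_rot": TCP orientation; "ft_force": force on the tool from outside, world axes, zero at the start; "ft_torque": the same for the moment, N m; "grip_width": finger opening in m.
Only numpy, scipy, OpenCV 4.12 (cv2) and the standard library are available. Lean on these libraries where they do the work, as an engineer would, in place of code of your own. Each camera call takes 0.05 s, during which the arm holds its last target.

## Working session

There is one attempt and no reset: what is moved stays moved. The work goes in short steps, Python scripts to look and compute and a tool call to move; the robot and the scene stay as the last step left them, time stands still between calls to the robot, and variables do not carry over. Pictures are saved under pics/ and viewed, and the job is handed in when it is done.

Besides the shell and the picture viewer there is one more tool, called as name([rows], argument=value, ...), one row to a line, values as JSON. move_arm: Moves the arm, as the interface text tells. Shifts and turns lie within -1 to 1; 1 stands for 500 mm of shift or 30 degrees of turn. Its arguments: {"type":"object","properties":{"moves":{"type":"array","items":{"type":"array","items":{"type":"array","items":{"type":"number"}}}}},"required":["moves"]}

```bash
ls; mkdir -p pics
cat > h.py <<'E'
from workcell import *
import numpy as np, cv2
def snap(n,tag):
    c=camera(n); np.savez(f'pics/{tag}.npz',**{k:np.array(v) for k,v in c.items()})
    cv2.imwrite(f'pics/{tag}.png',cv2.cvtColor(np.asarray(c['pixels']),cv2.COLOR_RGB2BGR)); return c
def pts(c):
    z=np.array(c['range_z'],float); v,u=np.mgrid[:z.shape[0],:z.shape[1]]
    P=np.stack([(u-c['cx'])/c['fx']*z,(v-c['cy'])/c['fy']*z,z],-1)
    E=np.array(c['extrinsics']); return P@E[:3,:3].T+E[:3,3]
def ray(c,u,v,h):
    E=np.array(c['extrinsics']); d=E[:3,:3]@np.array([(u-c['cx'])/c['fx'],(v-c['cy'])/c['fy'],1]); o=E[:3,3]
    return o+d*(h-o[2])/d[2]
def load(t): 
    d=np.load(f'pics/{t}.npz'); return {k:d[k] for k in d}
E
python3 - <<'E'
from h import *
for n in('top','side'):
    c=snap(n,n+'0'); print(n,c['fx'],c['cx'],c['cy'],np.round(c['extrinsics'],3))
    cv2.imwrite(f'pics/{n}0b.png',cv2.resize(cv2.imread(f'pics/{n}0.png'),(800,600),interpolation=cv2.INTER_CUBIC))
o=get_obs(); print(o)
E
```

```text
pics
top 473.22454920320666 253.34503782818393 192.30100921028546 [[ 0.016 -0.982  0.186  0.149]
 [-1.    -0.016  0.    -0.012]
 [ 0.003 -0.186 -0.983  1.861]
 [ 0.     0.     0.     1.   ]]
side 348.5680027120625 254.25320153047514 193.8901273477026 [[-0.916  0.286 -0.283  0.821]
 [ 0.402  0.624 -0.67   0.807]
 [-0.015 -0.728 -0.686  0.984]
 [ 0.     0.     0.     1.   ]]
{'clock': 0.1, 'joint_pos': array([1.34200164e+00, 2.41329135e-01, 3.87723476e-03, 1.33526654e+00,
       1.53856980e-06, 1.57078894e+00]), 'joint_vel': array([ 0.00051311, -0.00255047,  0.0040956 , -0.00174097,  0.0005189 ,
        0.00042018]), 'tau': array([-8.61796207e-05, -3.73138404e+01,  2.53009969e+01,  1.08305784e-02,
        6.82779682e-05,  1.34948155e-05]), 'eef_pos': array([0.11325909, 0.48635922, 0.2077133 ]), 'tool_rot': array([ 1.14144273e-01,  9.93463719e-01, -9.54686469e-04, -1.10470440e-04]), 'ft_force': array([ 0.05700815, -0.23140793, -0.63644056]), 'ft_torque': array([-0.01393612, -0.03010288, -0.00102359]), 'grip_width': 0.08524983040500024}
```

View pics/top0b.png

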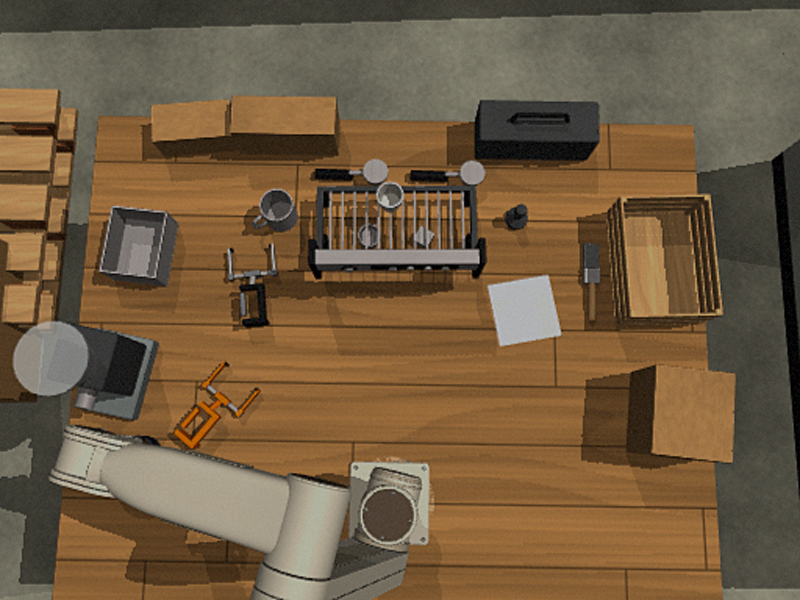

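View pics/side0b.png

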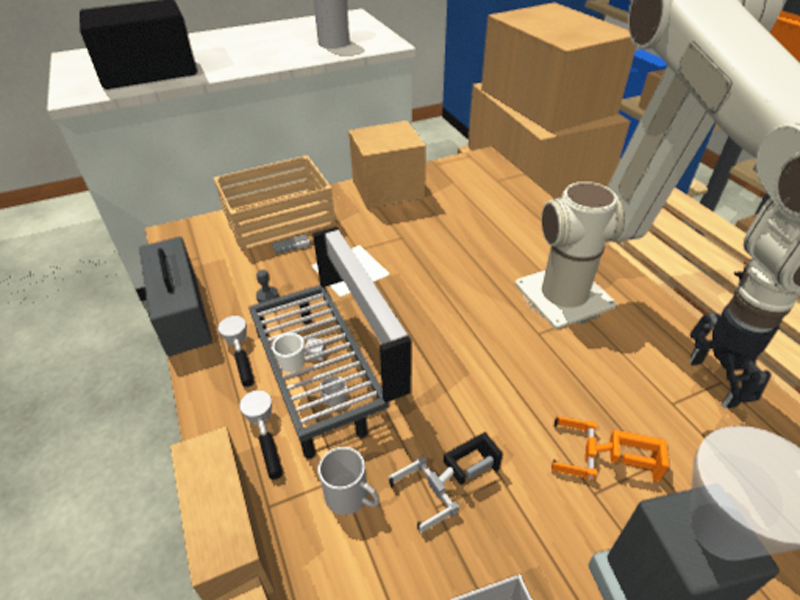

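The top view shows the black and silver reacher at about (255,290), the basket through the grille at about (370,237), the block at (424,237) and the card at (524,310). The orange look-alike is at (215,410). Next I'll zoom in.

Run:
```python
from h import *
c=cv2.imread('pics/top0.png')
cv2.imwrite('pics/z1.png',cv2.resize(c[110:220,135:365],None,fx=3.45,fy=3.45,interpolation=cv2.INTER_CUBIC))
s=cv2.imread('pics/side0.png')
cv2.imwrite('pics/z2.png',cv2.resize(s[140:350,150:330],None,fx=2.8,fy=2.8,interpolation=cv2.INTER_CUBIC))
```

```text
(no output)
```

View pics/z1.png

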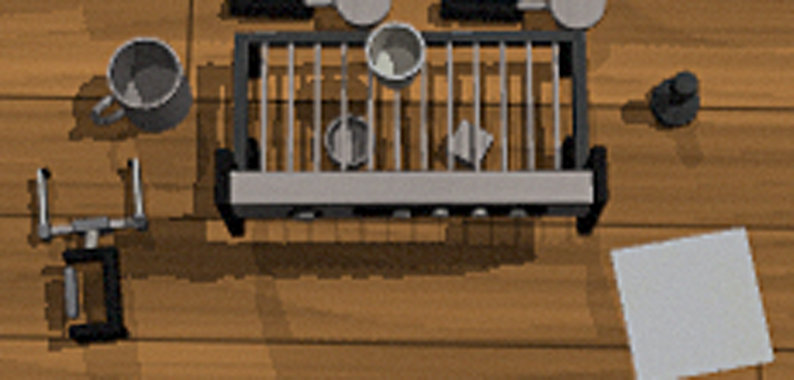

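View pics/z2.png

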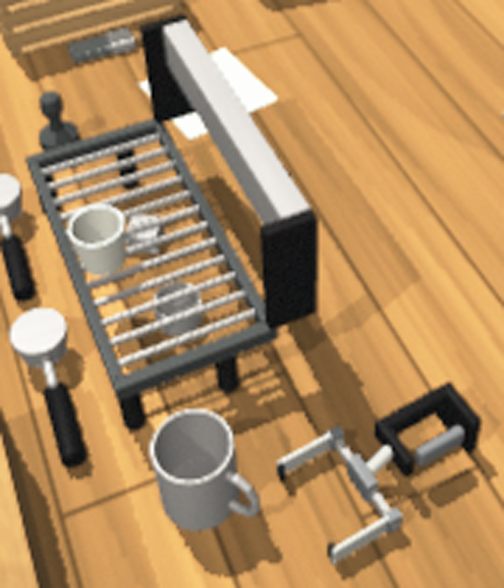

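Run:
```python
from h import *
from scipy import ndimage as nd
c=load('top0'); P=pts(c)
def zz(x,y): return 135+x/3.4522,110+y/3.4545
hsv=cv2.cvtColor(c['pixels'],cv2.COLOR_RGB2HSV)
# depth check table
print('table',P[200,250],'std',np.std(P[225:250,150:200,2]))
# card
m=((hsv[...,1]<40)&(hsv[...,2]>150)).astype(np.uint8)
m[:, :300]=0; m[:170]=0; m[230:]=0; m[:,370:]=0
k,_=cv2.findContours(m,0,2); k=max(k,key=cv2.contourArea); r=cv2.minAreaRect(k); print('card',r)
bx=cv2.boxPoints(r); W=np.array([ray(c,u,v,0.0005)for u,v in bx]);print(W.round(4),'ctr',W.mean(0),'sides',np.linalg.norm(W-np.roll(W,1,0),axis=1))
M=cv2.moments(k);print(ray(c,M['m10']/M['m00'],M['m01']/M['m00'],0.0005))
# reacher: height map
R=P[150:215,140:185]
for z0,z1 in((.008,.04),(.04,.075)):
    mm=(R[...,2]>z0)&(R[...,2]<z1); print(z0,mm.sum(),R[mm].min(0),R[mm].max(0))
print((R[::2,::2,2]*1000).round().astype(int).tolist().__str__().replace('],','],\n'))
```

```text
table [ 4.70656359e-01  1.97282735e-03 -1.12195175e-05] std 0.1389668957863551
card ((335.2115478515625, 198.05767822265625), (40.20380783081055, 39.61545944213867), 78.69007110595703)
[[ 5.470e-01 -2.454e-01  5.000e-04]
 [ 5.816e-01 -4.023e-01  5.000e-04]
 [ 4.216e-01 -4.300e-01  5.000e-04]
 [ 3.881e-01 -2.754e-01  5.000e-04]] ctr [ 0.4845576  -0.33826714  0.0005    ] sides [0.16176813 0.16070229 0.16239679 0.15817732]
[ 0.4830461  -0.33798852  0.0005    ]
0.008 387 [0.40792167 0.26177358 0.00800482] [0.66943717 0.44879355 0.039883  ]
0.04 300 [0.42452373 0.29960503 0.04001229] [0.62213948 0.41316887 0.07205483]
[[3, -4, -3, -4, 9, -8, -3, 5, 3, 6, 4, -4, -2, -2, -1, 9, -6, 4, 0, 4, -1, 6, -9],
 [2, -9, -4, 1, 6, 6, 2, 5, 2, 12, -5, 6, -4, 6, 0, 7, 4, -3, 2, 6, 8, -2, -5],
 [-1, -5, 5, 2, -5, 14, 4, 1861, 7, 10, 3, -3, 2, -8, 0, 2, 3, -6, -2, -8, 0, -3, -2],
 [11, -5, 4, -3, 6, 2, -8, 0, 3, -5, 6, 4, 2, 1, 4, -2, 28, 33, -3, 6, 1, 2, 4],
 [-4, 0, 4, 2, -2, -4, 5, -1, 3, 4, -2, 5, 4, 0, -5, -1, 0, 26, -11, -10, -3, 5, -1],
 [-2, -4, -2, 39, 29, 0, 1, 5, -4, -2, 0, -2, 6, -3, 2, -3, 1
[... 1633 characters left out ...]
-6, 2],
 [2, 8, 1, -5, 7, 5, 3, 64, 65, -13, 7, 7, -3, 64, 59, 43, 2, -5, -7, 4, -7, 4, 6],
 [4, -1, 10, 4, -3, -1, -1, 5, 50, 7, 4, -2, -1, 60, 69, 45, -8, 3, 0, -1, -4, -2, -5],
 [-2, 4, 0, 0, -2, 7, -4, 0, 50, 60, 66, 61, 62, 59, 63, 54, 5, -1, 12, 1, -11, -11, 1],
 [5, 8, 6, -1, 7, 2, -8, -3, 61, 68, 55, 62, 65, 62, 65, 52, 6, -1, -3, -6, -6, -4, 2],
 [1, 6, 3, 4, -4, -10, 5, -10, 41, 35, 37, 33, 24, 26, 15, 19, -4, 0, -6, 0, 4, 3, 8],
 [10, -5, -1, 6, -2, -1, -1, -1, 10, 10, 0, 3, -4, -3, 3, -1, -2, 8, 5, 0, 0, 0, 12],
 [5, 12, 1, 10, -1, 6, 5, -6, -3, -2, -3, -5, 6, 11, -11, 0, 0, -1, 8, -5, -2, 0, 1],
 [3, 5, 0, 3, 5, -6, 6, -1, 1, -7, 6, -1, 2, -8, -11, 9, -2, 3, -10, -3, -4, 3, -7]]
```

Run:
```python
from h import *
c=load('top0'); P=pts(c); ok=c['range_z']>0
hsv=cv2.cvtColor(c['pixels'],cv2.COLOR_RGB2HSV).astype(int)
np.set_printoptions(precision=4,suppress=True)
def ln(m):
    X=P[m][:,:2]; mu=X.mean(0); u,s,v=np.linalg.svd(X-mu); d=v[0]*np.sign(v[0][0]); return m.sum(),mu,np.degrees(np.arctan2(d[1],d[0])),(X-mu)@d
rows,cols=np.mgrid[:384,:512]
reg=(rows>150)&(rows<215)&(cols>140)&(cols<185)&ok
z=P[...,2]
jl=reg&(z>.018)&(z<.045)&(rows<174)&(cols<152)
jr=reg&(z>.018)&(z<.045)&(rows<174)&(cols>168)
cb=reg&(z>.018)&(z<.05)&(rows>=174)&(rows<178)
bar=reg&(z>.05)&(z<.08)&(cols>=165)&(rows>181)
tr=reg&(z>.05)&(z<.08)&(cols<158)&(rows>187)&(rows<201)
for n,m in dict(jl=jl,jr=jr,cb=cb,bar=bar,tr=tr).items():
    a=ln(m); print(n,a[0],a[1],a[2],a[3].min(),a[3].max(),z[m].mean())
# frame of grille 
fr=ok&(rows>110)&(rows<175)&(cols>190)&(cols<320)&(z>.08)&(z<.105)&(hsv[...,2]<75)
print(fr.sum()); X=P[fr][:,:2]; print(cv2.minAreaRect(X.astype(np.float32)))
# panel top
pt=ok&(rows>150)&(rows<185)&(cols>190)&(cols<320)&(z>.235)&(z<.265)
print('panel',ln(pt)[:3],P[pt].min(0),P[pt].max(0),cv2.minAreaRect(P[pt][:,:2].astype(np.float32)))
# under-grille
ug=ok&(rows>120)&(rows<162)&(cols>205)&(cols<300)&(z>.012)&(z<.05)
im=np.zeros((384,512),np.uint8); im[ug]=255
a=c['pixels'][105:175,195:310,::-1]; b=np.repeat(im[105:175,195:310,None],3,2)
cv2.imwrite('pics/z3.png',cv2.resize(np.vstack([a,b]),None,fx=4.2,fy=4.2,interpolation=cv2.INTER_NEAREST))
```

```text
jl 34 [0.5983 0.4133] 4.659222613798124 -0.03182857210194429 0.02753947322008247 0.03156671798967604
jr 44 [0.602  0.3045] 9.295801558744072 -0.0333936561053264 0.0388656124897663 0.030359427764921173
cb 97 [0.5584 0.3563] -86.34585430092541 -0.05872701770747728 0.06405360179072199 0.030614710186650573
bar 113 [0.476  0.3225] 5.679984667317639 -0.04624926712305096 0.050945812948494464 0.061838985310910026
tr 41 [0.4747 0.3681] 6.830460927946456 -0.021577176240282738 0.028752893237040725 0.0625395466755878
648
((0.6685916185379028, -0.009201064705848694), (0.22657857835292816, 0.3987790048122406), 0.5619191527366638)
panel (np.int64(1252), array([ 0.5547, -0.0095]), np.float64(-88.90638734951318)) [ 0.5286 -0.209   0.235 ] [0.5995 0.1896 0.2606] ((0.5633311867713928, -0.009803473949432373), (0.06536558270454407, 0.3981925845146179), 1.0740563869476318)
```

View pics/z3.png

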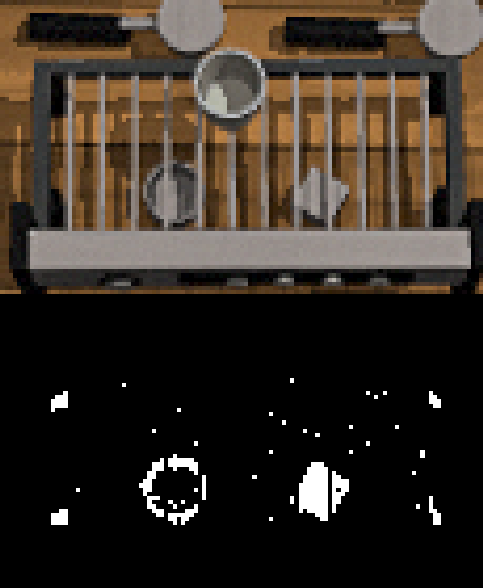

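Run:
```python
from h import *
np.set_printoptions(precision=4,suppress=True)
c=load('top0'); P=pts(c); ok=c['range_z']>0; z=P[...,2]
rows,cols=np.mgrid[:384,:512]
m=ok&(z>.015)&(z<.05)&(rows>140)&(rows<162)&(cols>227)&(cols<246)
v,u=np.nonzero(m)
W=np.array([ray(c,a,b,.034) for a,b in zip(u,v)])[:,:2]
from scipy.optimize import least_squares
f=least_squares(lambda p:np.hypot(*(W-p[:2]).T)-p[2],[W[:,0].mean(),W[:,1].mean(),.03],loss='soft_l1',f_scale=.002)
print('basket',f.x,len(W), 'medianrange',(W.min(0)+W.max(0))/2)
m=ok&(z>.015)&(z<.05)&(rows>140)&(rows<162)&(cols>262)&(cols<280)
v,u=np.nonzero(m); print('block',P[m].mean(0),cv2.minAreaRect(np.array([ray(c,a,b,.03) for a,b in zip(u,v)])[:,:2].astype(np.float32)))
a=c['pixels'][150:215,140:190,::-1]
cv2.imwrite('pics/z4.png',cv2.resize(a,None,fx=9,fy=9,interpolation=cv2.INTER_NEAREST))
```

```text
basket [0.6634 0.0605 0.028 ] 61 medianrange [0.6627 0.061 ]
block [ 0.6645 -0.0776  0.0299] ((0.6639834046363831, -0.0778176411986351), (0.04148832708597183, 0.045519642531871796), 60.400455474853516)
```

View pics/z4.png

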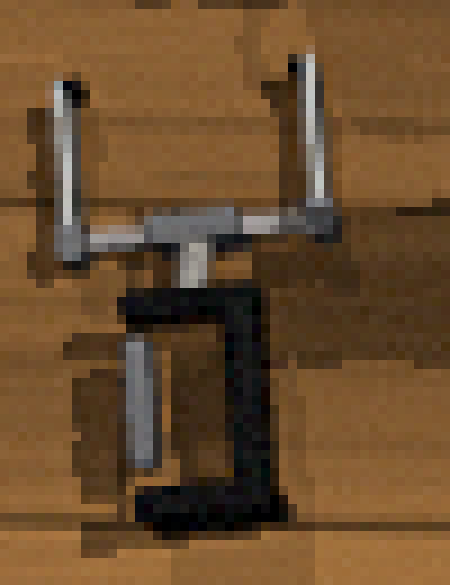

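Run:
```python
from h import *
c=load('top0')
def q(x,y,h): return ray(c,140+x/9-.5,150+y/9-.5,h)[:2]
np.set_printoptions(precision=4,suppress=True)
tl,tr=q(60,85,.032),q(311,58,.032); cl,cr=q(68,245,.032),q(325,218,.032)
trg=[q(137,338,.061),q(149,464,.061)]; bar=[q(248,290,.062),q(268,522,.062)]
pl=[q(150,228,.032),q(242,222,.032)]
print(tl,tr,cl,cr,trg,bar)
an=lambda a,b:np.degrees(np.arctan2(*(b-a)[::-1]))
print('mids',(tl+tr)/2,(cl+cr)/2,(pl[0]+pl[1])/2,(trg[0]+trg[1])/2,(bar[0]+bar[1])/2)
print(an(cl,tl),an(cr,tr),an(cr,cl)-90,an(tr,tl)-90,an(trg[1],trg[0]),an(bar[1],bar[0]),np.linalg.norm(cl-cr),np.linalg.norm(bar[0]-bar[1]),np.linalg.norm(trg[0]-trg[1]))
o=[q(126,400,.055),q(271,390,.055)]; print('outer',o,sum(o)/2)
# side view check: zoom
s=load('side0'); cv2.imwrite('pics/z5.png',cv2.resize(s['pixels'][260:345,240:330,::-1],None,fx=7,fy=7,interpolation=cv2.INTER_NEAREST))
```

```text
[0.6245 0.4183] [0.6386 0.3078] [0.552  0.4106] [0.566  0.2982] [array([0.5051, 0.3718]), array([0.4502, 0.3637])] [array([0.5268, 0.3249]), array([0.4257, 0.3113])]
mids [0.6316 0.363 ] [0.559  0.3544] [0.562  0.3548] [0.4777 0.3678] [0.4763 0.3181]
6.07039133175512 7.503621158498537 7.099220543301897 7.297772586688097 8.42021026388439 7.637563266370417 0.11323111661923578 0.10200065881084691 0.05554188290134982
outer [array([0.479 , 0.3764]), array([0.4844, 0.3141])] [0.4817 0.3452]
```

View pics/z5.png

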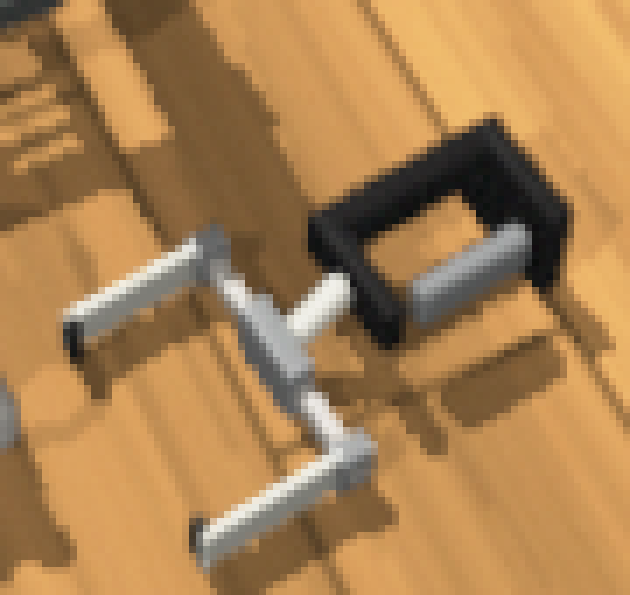

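```bash
cat >> h.py <<'E'
from scipy.spatial.transform import Rotation as R
np.set_printoptions(precision=4,suppress=True)
def tool(yaw,tilt): # deg; tool y along reacher y (yaw), z leaning: body back
    b=np.column_stack([[-1,0,0],[0,1,0],[0,0,-1]])
    return R.from_euler('z',yaw,degrees=True)*R.from_euler('y',-tilt,degrees=True)*R.from_matrix(b)
def tcp(grip,yaw,tilt,ahead=.010):
    return np.array(grip)+ahead*tool(yaw,tilt).as_matrix()[:,2]
def plan(p,r):
    o=get_obs(); d=(np.array(p)-o['eef_pos'])/.5
    w=np.degrees((r*R.from_quat(o['tool_rot']).inv()).as_rotvec())/30
    n=max(np.linalg.norm(d)*500/41.7,np.linalg.norm(w)*30/7.16)
    print('t',round(o['clock'],2),'pos',o['eef_pos'],'F',o['ft_force'],'w',round(o['grip_width'],4)); print('target',np.array(p),'shift',d,'turn',w,'rows>=',round(n,2))
    k=max(1,int(np.ceil(n*1.05))); print('per row/%d'%k,(d/k).round(4),(w/k).round(4))
E
python3 - <<'E'
from h import *
g=[.479,.3445,.048]
plan(tcp(g,7.3,37)+np.array([0,0,.10]),tool(7.3,37))
E
```

```text
t 0.1 pos [0.1133 0.4864 0.2077] F [ 0.057  -0.2314 -0.6364] w 0.0852
target [0.485  0.3453 0.14  ] shift [ 0.7434 -0.2822 -0.1354] turn [-0.0593 -1.2383  0.6576] rows>= 9.67
per row/11 [ 0.0676 -0.0257 -0.0123] [-0.0054 -0.1126  0.0598]
```

move_arm([
  [[0.067,-0.026,0,-0.005,-0.112,0.06,-1],[0.067,-0.026,0,-0.005,-0.112,0.06,-1],[0.067,-0.026,0,-0.005,-0.112,0.06,-1],[0.067,-0.026,0,-0.005,-0.112,0.06,-1],[0.067,-0.026,0,-0.005,-0.112,0.06,-1],[0.067,-0.026,0,-0.005,-0.112,0.06,-1],[0.067,-0.026,0,-0.005,-0.112,0.06,-1],[0.067,-0.026,0,-0.005,-0.112,0.06,-1]],
])

```text
clock: 0.77
eef_pos: [0.3875, 0.3789, 0.2048]
tool_rot: [-0.024, 0.97, 0.011, 0.24]
ft_force: [0.8, -0.3, -0.3]
grip_width: 0.0855
```

```bash
cat > go.sh <<'E'
python3 -c "
import sys
from h import *
x,y,z,yaw,tilt=map(float,sys.argv[1:6])
plan(tcp([x,y,z],yaw,tilt),tool(yaw,tilt)); print(get_obs()['joint_pos'])" $@
E
bash go.sh .479 .3445 .148 7.3 37
```

```text
t 0.77 pos [0.3875 0.3789 0.2048] F [ 0.8446 -0.2922 -0.2713] w 0.0855
target [0.485  0.3453 0.14  ] shift [ 0.1949 -0.0674 -0.1297] turn [ 0.0093 -0.3081  0.1438] rows>= 2.92
per row/4 [ 0.0487 -0.0168 -0.0324] [ 0.0023 -0.077   0.0359]
[ 1.0014  0.0856 -0.3058  0.8751 -0.3835  0.893 ]
```

move_arm([
  [[0.05,-0.017,-0.033,0.002,-0.078,0.036,-1],[0.05,-0.017,-0.033,0.002,-0.078,0.036,-1],[0.05,-0.017,-0.033,0.002,-0.078,0.036,-1],[0.045,-0.017,-0.033,0.002,-0.078,0.036,-1],[0,0,0,0,0,0,-1]],
])

```text
clock: 1.18
eef_pos: [0.491, 0.3379, 0.1364]
tool_rot: [-0.061, 0.944, 0.019, 0.323]
ft_force: [-0.8, -0.8, -1.1]
grip_width: 0.0853
```

```bash
bash go.sh .479 .3445 .148 7.3 37
python3 - <<'E'
from h import *
for n in('top','side'):
    snap(n,n+'1')
a=cv2.imread('pics/top1.png')[130:230,120:250]; b=cv2.imread('pics/side1.png')[180:345,220:420]
cv2.imwrite('pics/z6.png',cv2.resize(a,None,fx=6,fy=6)); cv2.imwrite('pics/z7.png',cv2.resize(b,None,fx=3.5,fy=3.5))
E
```

```text
t 1.18 pos [0.491  0.3379 0.1364] F [-0.8488 -0.8471 -1.0637] w 0.0853
target [0.485  0.3453 0.14  ] shift [-0.012   0.0147  0.0072] turn [0.0017 0.0248 0.0003] rows>= 0.24
per row/1 [-0.012   0.0147  0.0072] [0.0017 0.0248 0.0003]
[ 0.8191  0.1488 -0.5541  0.3317 -0.4028  0.5789]
```

View pics/z6.png

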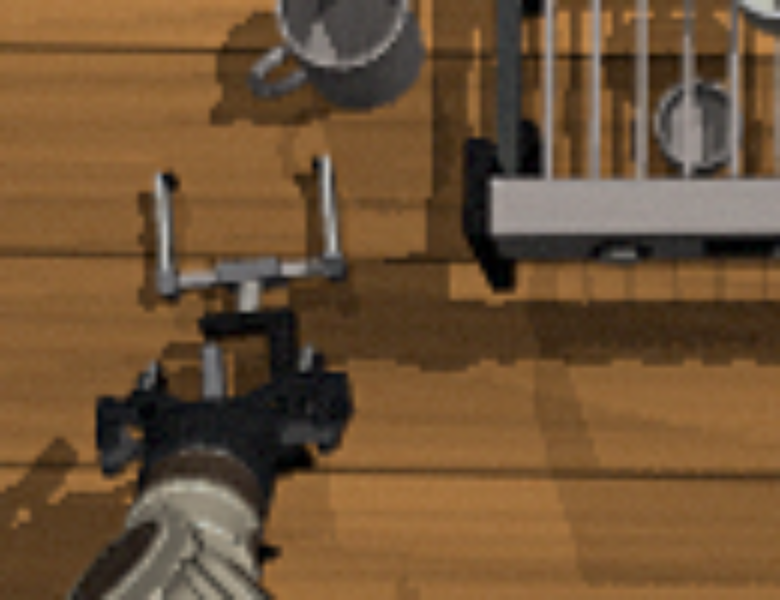

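View pics/z7.png

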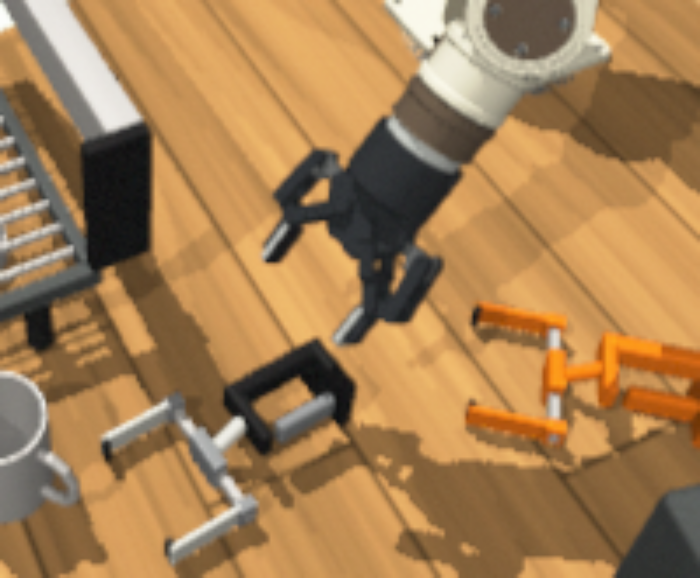

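move_arm([
  [[-0.012,0.015,0,0.002,0.025,0,-1],[0,0,-0.045,0,0,0,-1],[0,0,-0.045,0,0,0,-1],[0,0,-0.045,0,0,0,-1],[0,0,-0.03,0,0,0,-1],[0,0,0,0,0,0,-1]],
])

```text
clock: 1.78
eef_pos: [0.487, 0.361, 0.0672]
tool_rot: [-0.06, 0.945, 0.031, 0.321]
ft_force: [-0.1, 0.9, -0.4]
grip_width: 0.0857
```

```bash
bash go.sh .479 .3445 .048 7.3 37
```

```text
t 1.78 pos [0.487  0.361  0.0672] F [-0.0511  0.8637 -0.4077] w 0.0857
target [0.485  0.3453 0.04  ] shift [-0.0041 -0.0314 -0.0543] turn [-0.0394  0.0166 -0.0124] rows>= 0.75
per row/1 [-0.0041 -0.0314 -0.0543] [-0.0394  0.0166 -0.0124]
[ 0.8486  0.2829 -0.6178  0.133  -0.3992  0.6099]
```

```bash
python3 - <<'E'
from h import *
for n in('top','side'):
    snap(n,n+'2')
a=cv2.imread('pics/top2.png')[130:230,120:250]; b=cv2.imread('pics/side2.png')[220:345,220:370]
cv2.imwrite('pics/z8.png',cv2.resize(a,None,fx=6,fy=6)); cv2.imwrite('pics/z9.png',cv2.resize(b,None,fx=5,fy=4.8))
E
bash go.sh .479 .3445 .048 7.3 37
```

```text
t 1.88 pos [0.4886 0.3622 0.0702] F [0.1985 0.4584 0.3804] w 0.0854
target [0.485  0.3453 0.04  ] shift [-0.0072 -0.0338 -0.0603] turn [-0.0454  0.0236 -0.0117] rows>= 0.83
per row/1 [-0.0072 -0.0338 -0.0603] [-0.0454  0.0236 -0.0117]
[ 0.8483  0.2797 -0.615   0.1341 -0.3998  0.6096]
```

View pics/z8.png

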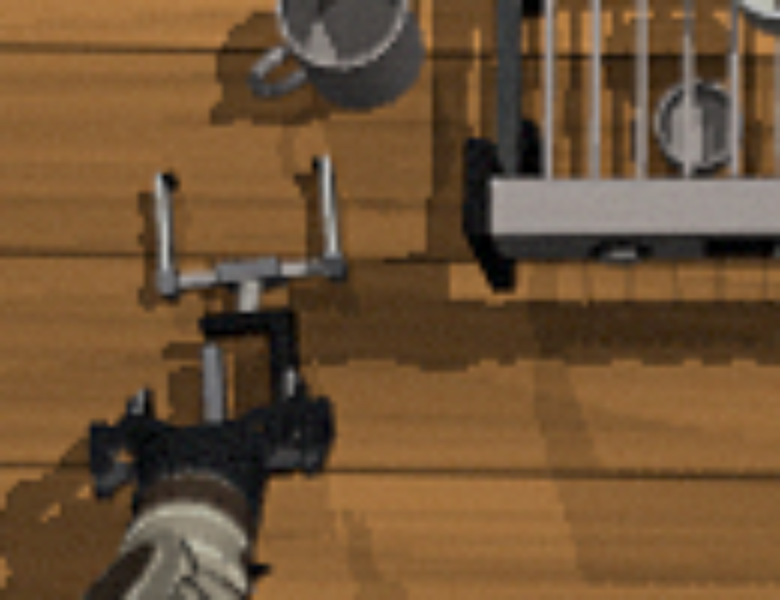

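View pics/z9.png

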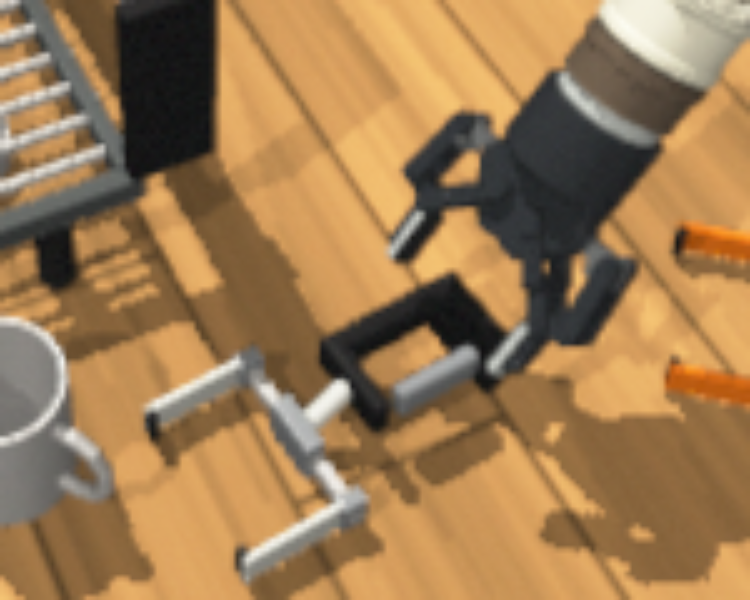

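The reacher hasn't moved, but the tool drifted in +y, so I'll correct that and let it settle before going down.

move_arm([
  [[-0.007,-0.034,0,-0.045,0.024,-0.012,-1],[0,0,0,0,0,0,-1],[0,0,0,0,0,0,-1]],
])

```text
clock: 2.13
eef_pos: [0.487, 0.3498, 0.0763]
tool_rot: [-0.06, 0.945, 0.024, 0.319]
ft_force: [-0.1, -0.7, 0.5]
grip_width: 0.0852
```

```bash
bash go.sh .479 .3445 .048 7.3 37
```

```text
t 2.13 pos [0.487  0.3498 0.0763] F [-0.0781 -0.6593  0.4749] w 0.0852
target [0.485  0.3453 0.04  ] shift [-0.0041 -0.009  -0.0726] turn [-0.0131  0.01   -0.0038] rows>= 0.88
per row/1 [-0.0041 -0.009  -0.0726] [-0.0131  0.01   -0.0038]
[ 0.8371  0.257  -0.6151  0.1702 -0.4013  0.5997]
```

move_arm([
  [[-0.004,-0.009,-0.015,-0.013,0.01,-0.004,-1],[0,0,-0.03,0,0,0,-1],[0,0,-0.03,0,0,0,-1],[0,0,-0.01,0,0,0,-1],[0,0,0,0,0,0,-1]],
])

```text
clock: 2.55
eef_pos: [0.4884, 0.3505, 0.0392]
tool_rot: [-0.059, 0.945, 0.026, 0.321]
ft_force: [-0.7, 0.6, -0.5]
grip_width: 0.0854
```

```bash
bash go.sh .479 .3445 .048 7.3 37
```

```text
t 2.55 pos [0.4884 0.3505 0.0392] F [-0.6894  0.6173 -0.4502] w 0.0854
target [0.485  0.3453 0.04  ] shift [-0.0068 -0.0106  0.0016] turn [-0.0224  0.0175 -0.0014] rows>= 0.15
per row/1 [-0.0068 -0.0106  0.0016] [-0.0224  0.0175 -0.0014]
[ 0.8362  0.3313 -0.6561  0.0489 -0.4012  0.6003]
```

move_arm([
  [[-0.008,-0.014,0,-0.022,0.017,0,-1],[0,0,0,0,0,0,-1],[0,0,0,0,0,0,-0.34],[0,0,0,0,0,0,-0.34],[0,0,0,0,0,0,-0.34],[0,0,0,0,0,0,-0.34]],
])

```text
clock: 3.05
eef_pos: [0.4849, 0.3441, 0.0418]
tool_rot: [-0.061, 0.946, 0.021, 0.317]
ft_force: [-0.8, -0.5, -2.6]
grip_width: 0.0573
```

```bash
bash go.sh .479 .3445 .048 7.3 37;python3 - <<'E'
from h import *
for n in('top','side'):
    snap(n,n+'3')
a=cv2.imread('pics/top3.png')[130:230,120:250]; b=cv2.imread('pics/side3.png')[220:345,220:370]
cv2.imwrite('pics/z10.png',cv2.resize(a,None,fx=6,fy=6)); cv2.imwrite('pics/z11.png',cv2.resize(b,None,fx=5,fy=4.8))
E
```

```text
t 3.05 pos [0.4849 0.3441 0.0418] F [-0.8467 -0.481  -2.6079] w 0.0573
target [0.485  0.3453 0.04  ] shift [ 0.0002  0.0022 -0.0037] turn [-0.0031  0.0029 -0.0016] rows>= 0.05
per row/1 [ 0.0002  0.0022 -0.0037] [-0.0031  0.0029 -0.0016]
[ 0.8328  0.3169 -0.6584  0.0721 -0.4004  0.5965]
```

View pics/z10.png

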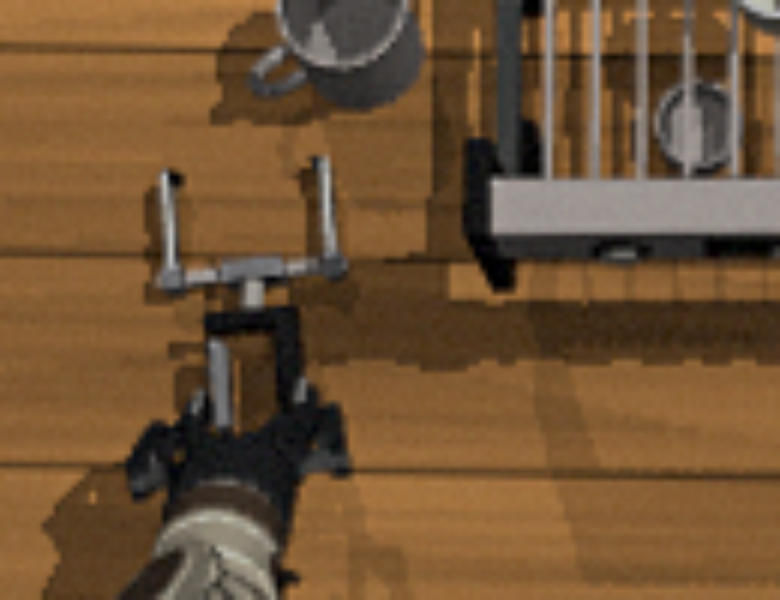

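View pics/z11.png

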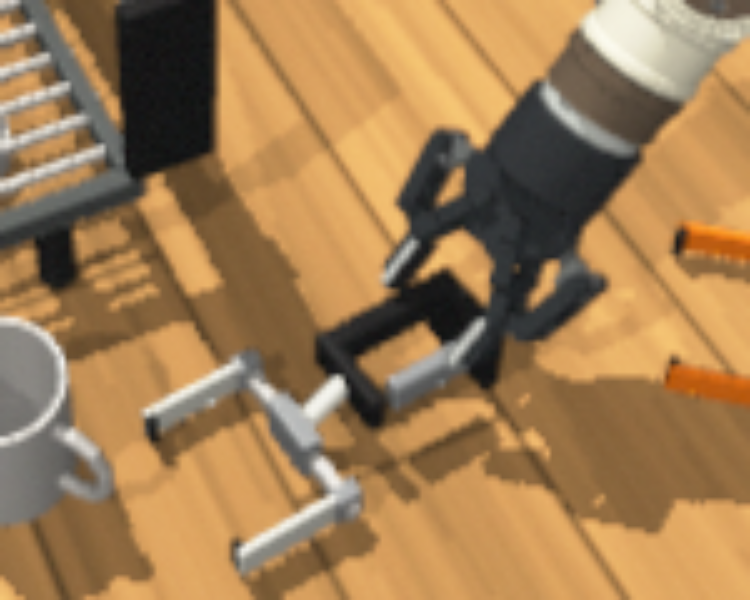

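Run:
```python
from h import *
s=load('side3'); P=pts(s); t=load('top3'); T=pts(t)
cv2.imwrite('pics/z12.png',cv2.resize(s['pixels'][275:320,280:330,::-1],None,fx=12,fy=12,interpolation=cv2.INTER_NEAREST))
for u,v in [(317,287),(316,288),(315,290),(313,292),(312,294),(311,295),(305,297),(302,300),(300,301)]: print(u,v,P[v,u],s['pixels'][v,u])
```

```text
317 287 [0.4482 0.3742 0.0979] [73 75 75]
316 288 [0.4508 0.3739 0.0938] [145 145 142]
315 290 [0.4547 0.3759 0.0887] [109 109 107]
313 292 [0.4619 0.3774 0.0851] [133 136 133]
312 294 [0.4638 0.3769 0.0748] [88 90 87]
311 295 [0.466  0.3761 0.0696] [124 126 122]
305 297 [0.4816 0.3699 0.0597] [143 146 145]
302 300 [0.4944 0.3749 0.0599] [ 98  99 100]
300 301 [0.5002 0.3739 0.0569] [101 102 101]
```

View pics/z12.png

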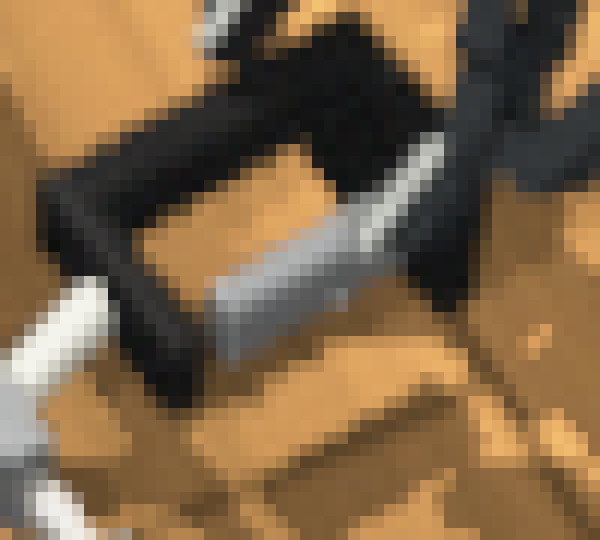

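Run:
```python
from h import *
q=R.from_quat([-.061,.946,.021,.317])
for tag,p,reg in(('side2',[.4886,.3622,.0702],(285,302,312,335)),('side2',[.4886,.3622,.0702],(258,275,296,310)),('side3',[.4849,.3441,.0418],(278,302,305,325)),('side3',[.4849,.3441,.0418],(262,282,294,308))):
    s=load(tag); P=pts(s); a,b,c,d=reg
    px=s['pixels'][a:b,c:d].astype(int); X=P[a:b,c:d]
    m=(px.min(-1)>95)&(px.max(-1)-px.min(-1)<15)&(s['range_z'][a:b,c:d]>0)
    L=q.inv().apply(X[m]-p); 
    print(tag); print((np.c_[L,X[m]]*1000).round()[:40].astype(int).tolist())
```

```text
side2
[[-7, 42, -69, 448, 399, 130], [-8, 44, -71, 447, 401, 132], [-9, 47, -74, 445, 404, 135], [-10, 43, -66, 452, 400, 129], [-13, 46, -69, 451, 404, 133], [-12, 48, -71, 449, 405, 135], [-9, 49, -72, 446, 406, 133], [-11, 43, -62, 455, 401, 126], [-7, 43, -62, 452, 401, 124], [-12, 47, -67, 452, 405, 131], [-8, 48, -67, 449, 405, 129], [-8, 41, -56, 456, 399, 120], [-11, 44, -60, 456, 403, 125], [-9, 46, -61, 453, 404, 125], [-9, 48, -63, 452, 406, 126], [31, 7, -13, 455, 365, 62], [34, 8, -14, 452, 366, 61], [34, 11, -17, 450, 368, 63], [-10, 44, -55, 458, 402, 120], [-11, 46, -57, 457, 404, 122], [-8, 47, -59, 454, 405, 122], [27, 11, -13, 458, 369, 64], [29, 12, -15, 455, 370, 64], [31, 14, -16, 453, 371, 64], [36, 14, -16, 449, 371, 61], [-8, 42, -49, 460, 401, 114], [-8, 45, -52, 458, 403, 117], [-12, 48, -56, 458, 407, 122], [-6, 48, -55, 454, 406, 118], [27, 13, -11, 459, 371, 62], [32, 13, -11, 455, 371, 59], [32, 15, -13, 453, 373, 62], [37, 16, -13, 449, 373, 59], [-8, 42, -45, 463, 401, 111], [-8, 44, -48, 461, 403, 113], [-10, 47, -51, 460, 406, 116], [-4, 47, -50, 45
[... 2115 characters left out ...]
-33, -65, 460, 307, 101], [-10, -31, -66, 458, 309, 101], [-9, -38, -56, 464, 303, 91], [-14, -33, -61, 464, 308, 99], [-10, -32, -62, 460, 309, 97], [-9, -36, -54, 465, 305, 90], [-9, -33, -56, 463, 308, 92], [-11, -30, -60, 462, 311, 96], [-12, -35, -50, 469, 307, 89], [-11, -33, -52, 467, 308, 90], [-14, -29, -56, 466, 312, 95], [-8, -38, -43, 470, 304, 81], [-13, -32, -49, 471, 310, 89], [-12, -31, -51, 468, 311, 90], [-6, -40, -37, 472, 303, 75], [-11, -34, -43, 473, 308, 83], [-8, -33, -44, 469, 309, 82], [-10, -35, -37, 475, 307, 78], [-11, -32, -41, 474, 310, 81], [-9, -31, -42, 471, 311, 81], [-9, -34, -35, 476, 308, 75], [-13, -29, -40, 475, 313, 81], [-12, -31, -34, 478, 312, 76]]
```

Run:
```python
import workcell as w
print([(k,getattr(w,k)) for k in dir(w) if not k.startswith('__')])
from h import *
s=load('side3'); P=pts(s); q=R.from_quat([-.061,.946,.021,.317])
L=q.inv().apply((P-[.4849,.3441,.0418]).reshape(-1,3)).reshape(P.shape)
m=(s['range_z']>0)&(abs(L[...,0])<22)&(abs(L[...,1])<.07)&(abs(L[...,0])<.02)&(L[...,2]<.03)&(L[...,2]>-.12)
im=s['pixels'].copy()
o=s['extrinsics']; 
def proj(p):
    c=np.linalg.inv(o)@np.r_[p,1]; return c[0]/c[2]*s['fx']+s['cx'],c[1]/c[2]*s['fy']+s['cy']
for l in([0,0,0],[0,.0287,.011],[0,-.0287,.011],[0,.0287,-.03]): print(l,proj(q.apply(l)+[.4849,.3441,.0418]))
```

```text
[('Unreachable', <class 'workcell.Unreachable'>), ('camera', <function make.<locals>.drawn_camera at 0x7fd8a5ab00e0>), ('get_obs', <function make.<locals>.<lambda> at 0x7fd8a5ab05e0>), ('job_done', <function connect.<locals>.done at 0x7fd8a5a27740>), ('tcp_to_tips', 0.011)]
[0, 0, 0] (np.float64(299.252749193644), np.float64(293.492214023477))
[0, 0.0287, 0.011] (np.float64(302.9986105525856), np.float64(303.44337864628386))
[0, -0.0287, 0.011] (np.float64(291.73449623335785), np.float64(288.9274933749592))
[0, 0.0287, -0.03] (np.float64(310.66363685617), np.float64(293.7038826031212))
```

Run:
```python
from h import *
q=R.from_quat([-.061,.946,.021,.317])
for tag,p,qq in(('side1',[.491,.3379,.1364],[-.061,.944,.019,.323]),('side2',[.4886,.3622,.0702],[-.06,.945,.028,.32])):
  s=load(tag); P=pts(s); q=R.from_quat(qq)
  L=q.inv().apply((P-p).reshape(-1,3)).reshape(P.shape)
  for sg in(1,-1):
    m=(s['range_z']>0)&(abs(L[...,0])<.016)&(L[...,1]*sg<.066)&(L[...,1]*sg>.034)&(L[...,2]<.03)&(L[...,2]>-.14)&(P[...,2]>.02)
    z=L[m][:,2]; print(tag,sg,m.sum(),np.histogram(z,bins=np.arange(-.14,.035,.01)))
s=load('side0'); P=pts(s); q=R.from_quat([.114,.9935,0,0]);L=q.inv().apply((P-[.1133,.4864,.2077]).reshape(-1,3)).reshape(P.shape)
for sg in(1,-1):
    m=(s['range_z']>0)&(abs(L[...,0])<.02)&(L[...,1]*sg<.066)&(L[...,1]*sg>.034)&(L[...,2]<.05)&(L[...,2]>-.14)
    z=L[m][:,2]; print('side0',sg,m.sum(),np.histogram(z,bins=np.arange(-.14,.055,.01)))
```

```text
side1 1 291 (array([45, 29, 11, 33, 40, 38, 20, 30, 25, 15,  5,  0,  0,  0,  0,  0,  0]), array([-0.14, -0.13, -0.12, -0.11, -0.1 , -0.09, -0.08, -0.07, -0.06,
       -0.05, -0.04, -0.03, -0.02, -0.01,  0.  ,  0.01,  0.02,  0.03]))
side1 -1 254 (array([36, 29, 20, 16, 30, 30, 24, 24, 24, 20,  1,  0,  0,  0,  0,  0,  0]), array([-0.14, -0.13, -0.12, -0.11, -0.1 , -0.09, -0.08, -0.07, -0.06,
       -0.05, -0.04, -0.03, -0.02, -0.01,  0.  ,  0.01,  0.02,  0.03]))
side2 1 299 (array([52, 32, 12, 30, 38, 45, 20, 25, 21, 21,  3,  0,  0,  0,  0,  0,  0]), array([-0.14, -0.13, -0.12, -0.11, -0.1 , -0.09, -0.08, -0.07, -0.06,
       -0.05, -0.04, -0.03, -0.02, -0.01,  0.  ,  0.01,  0.02,  0.03]))
side2 -1 282 (array([40, 27, 16, 17, 29, 27, 22, 24, 22, 21,  5,  0,  0,  6, 10, 14,  2]), array([-0.14, -0.13, -0.12, -0.11, -0.1 , -0.09, -0.08, -0.07, -0.06,
       -0.05, -0.04, -0.03, -0.02, -0.01,  0.  ,  0.01,  0.02,  0.03]))
side0 1 350 (array([86, 27, 12, 49, 37, 48, 15, 26, 28, 19,  3,  0,  0,  0,  0,  0,  0,
        0,  0]), array([-0.14, -0.13, -0.12, -0.11, -0.1 , -0.09, -0.08, -0.07, -0.06,
       -0.05, -0.04, -0.03, -0.02, -0.01,  0.  ,  0.01,  0.02,  0.03,
        0.04,  0.05]))
side0 -1 275 (array([37, 28, 15, 23, 37, 34, 22, 27, 24, 23,  5,  0,  0,  0,  0,  0,  0,
        0,  0]), array([-0.14, -0.13, -0.12, -0.11, -0.1 , -0.09, -0.08, -0.07, -0.06,
       -0.05, -0.04, -0.03, -0.02, -0.01,  0.  ,  0.01,  0.02,  0.03,
        0.04,  0.05]))
```

move_arm([
  [[0,0,0.01,0,0,0,-1],[0,0,0,0,0,0,-1],[0,0,0,0,0,0,-1],[0,0,0,0,0,0,-1]],
])

```text
clock: 3.48
eef_pos: [0.4853, 0.3445, 0.0478]
tool_rot: [-0.06, 0.946, 0.021, 0.318]
ft_force: [-0.5, -0.3, 1.3]
grip_width: 0.0854
```

```bash
sed -i 's/ahead=.010/ahead=.050/' h.py
python3 - <<'E'
from h import *
for n in('top','side'): snap(n,n+'4')
a=cv2.imread('pics/top4.png')[150:215,140:190]
cv2.imwrite('pics/z13.png',cv2.resize(a,None,fx=9,fy=9,interpolation=cv2.INTER_NEAREST))
E
bash go.sh .479 .3445 .048 7.3 37
```

```text
t 3.58 pos [0.4852 0.3444 0.0476] F [-0.7711  0.1134  0.0458] w 0.0856
target [0.5088 0.3483 0.0081] shift [ 0.0473  0.0079 -0.0791] turn [-0.0042  0.0042 -0.0013] rows>= 1.11
per row/2 [ 0.0237  0.0039 -0.0395] [-0.0021  0.0021 -0.0007]
[ 0.8328  0.3057 -0.6526  0.0882 -0.4006  0.5965]
```

View pics/z13.png

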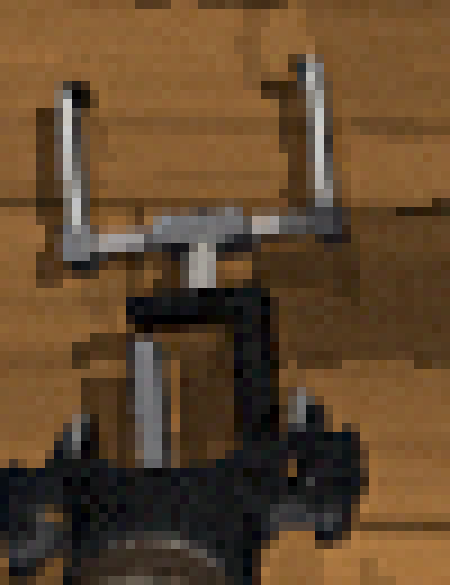

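```bash
bash go.sh .479 .3417 .048 7.8 37
```

```text
t 3.58 pos [0.4852 0.3444 0.0476] F [-0.7711  0.1134  0.0458] w 0.0856
target [0.5088 0.3458 0.0081] shift [ 0.0472  0.0028 -0.0791] turn [-0.0042  0.0041  0.0153] rows>= 1.1
per row/2 [ 0.0236  0.0014 -0.0395] [-0.0021  0.0021  0.0077]
[ 0.8328  0.3057 -0.6526  0.0882 -0.4006  0.5965]
```

move_arm([
  [[0.012,0,-0.02,0,0,0.008,-1],[0.012,0,-0.02,0,0,0.008,-1],[0.012,0,-0.02,0,0,0,-1],[0,0,0,0,0,0,-1]],
])

```text
clock: 3.92
eef_pos: [0.5043, 0.3456, 0.0181]
tool_rot: [-0.065, 0.945, 0.024, 0.319]
ft_force: [-0.3, 0.4, -1.2]
grip_width: 0.0853
```

```bash
bash go.sh .479 .3417 .048 7.8 37
```

```text
t 3.92 pos [0.5043 0.3456 0.0181] F [-0.3344  0.3514 -1.1655] w 0.0853
target [0.5088 0.3458 0.0081] shift [ 0.009   0.0003 -0.0201] turn [-0.0088  0.0086 -0.0035] rows>= 0.26
per row/1 [ 0.009   0.0003 -0.0201] [-0.0088  0.0086 -0.0035]
[ 0.7994  0.3847 -0.6549 -0.0117 -0.3786  0.5562]
```

move_arm([
  [[0.01,0,-0.02,-0.009,0.009,0,-1],[0,0,0,0,0,0,-1],[0,0,0,0,0,0,-1]],
])

```text
clock: 4.17
eef_pos: [0.5091, 0.3452, 0.0077]
tool_rot: [-0.065, 0.946, 0.021, 0.316]
ft_force: [0.5, 0.6, -0.1]
grip_width: 0.0852
```

```bash
bash go.sh .479 .3417 .048 7.8 37
python3 - <<'E'
from h import *
for n in('top','side'): snap(n,n+'5')
a=cv2.imread('pics/top5.png')[150:215,140:190];b=cv2.imread('pics/side5.png')[255:335,250:345]
cv2.imwrite('pics/z14.png',np.hstack([cv2.resize(a,(346,450),interpolation=cv2.INTER_NEAREST),cv2.resize(b,(454,450*80*454//(454*80)),interpolation=cv2.INTER_NEAREST)]))
E
```

```text
t 4.17 pos [0.5091 0.3452 0.0077] F [ 0.4799  0.5761 -0.0956] w 0.0852
target [0.5088 0.3458 0.0081] shift [-0.0006  0.0011  0.0007] turn [ 0.0022 -0.0024 -0.0022] rows>= 0.02
per row/1 [-0.0006  0.0011  0.0007] [ 0.0022 -0.0024 -0.0022]
[ 0.7913  0.4111 -0.6472 -0.0249 -0.3748  0.5494]
```

View pics/z14.png

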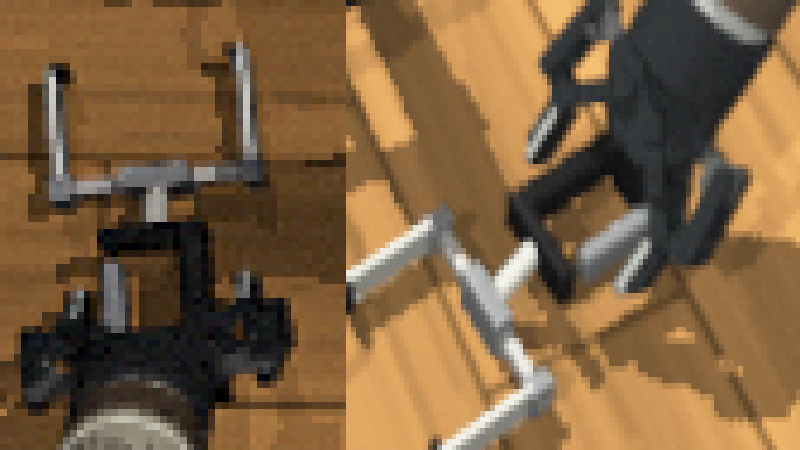

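move_arm([
  [[0,0,0,0,0,0,-0.34],[0,0,0,0,0,0,-0.34],[0,0,0,0,0,0,-0.34],[0,0,0,0,0,0,-0.34],[0,0,0,0,0,0,-0.34]],
])

```text
clock: 4.68
eef_pos: [0.5082, 0.3458, 0.01]
tool_rot: [-0.066, 0.946, 0.022, 0.317]
ft_force: [1.4, -0.4, -0.9]
grip_width: 0.0573
```

move_arm([
  [[0,0,0.02,0,0,0,-0.34],[0,0,0.02,0,0,0,-0.34],[0,0,0,0,0,0,-0.34],[0,0,0,0,0,0,-0.34]],
])

```text
clock: 5.02
eef_pos: [0.5055, 0.3441, 0.0275]
tool_rot: [-0.067, 0.947, 0.021, 0.314]
ft_force: [0.4, 0.0, -2.6]
grip_width: 0.0569
```

```bash
bash go.sh .479 .3417 .048 7.8 37
python3 - <<'E'
from h import *
for n in('top','side'): snap(n,n+'6')
a=cv2.imread('pics/top6.png')[150:215,140:190];b=cv2.imread('pics/side6.png')[255:335,250:345]
cv2.imwrite('pics/z15.png',np.hstack([cv2.resize(a,(346,450),interpolation=cv2.INTER_NEAREST),cv2.resize(b,(454,450*80*454//(454*80)),interpolation=cv2.INTER_NEAREST)]))
E
```

```text
t 5.02 pos [0.5055 0.3441 0.0275] F [ 0.3993  0.0019 -2.5736] w 0.0569
target [0.5088 0.3458 0.0081] shift [ 0.0066  0.0033 -0.0388] turn [ 0.0061 -0.0116 -0.0072] rows>= 0.47
per row/1 [ 0.0066  0.0033 -0.0388] [ 0.0061 -0.0116 -0.0072]
[ 0.7933  0.3644 -0.6351  0.039  -0.3727  0.5498]
```

View pics/z15.png

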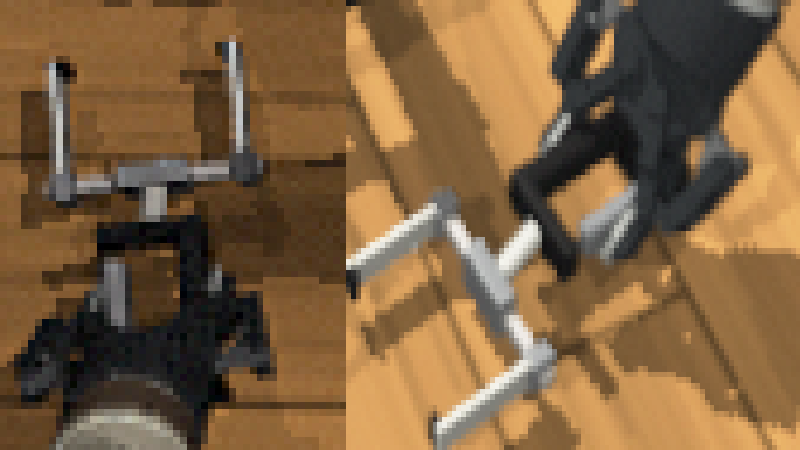

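```bash
cat > meas.py <<'E'
from h import *
def meas(tag,r0,r1,c0,c1,zlo,zhi):
    c=load(tag); P=pts(c); z=P[...,2]
    rows,cols=np.mgrid[:384,:512]
    px=c['pixels'].astype(int)
    m=(c['range_z']>0)&(rows>=r0)&(rows<r1)&(cols>=c0)&(cols<c1)&(z>zlo)&(z<zhi)
    return P[m],np.c_[cols[m],rows[m]],px[m]
E
python3 - <<'E'
from meas import *
for n,(r0,r1,c0,c1) in dict(jl=(158,174,144,152),jr=(155,172,170,178),cb=(172,180,146,178),front=(180,186,152,174)).items():
    X,uv,px=meas('top6',r0,r1,c0,c1,.03,.1)
    mu=X.mean(0); d=np.linalg.svd(X-mu)[2][0]
    if n in('jl','jr'): d*=np.sign(d[0])
    print(n,len(X),mu,'yaw',np.degrees(np.arctan2(d[1],d[0])),'pitch',np.degrees(np.arcsin(d[2])),X.min(0),X.max(0))
E
```

```text
jl 37 [0.5938 0.4055 0.0458] yaw 6.5708926403434145 pitch -3.5833667221361685 [0.5624 0.3989 0.0318] [0.6213 0.4111 0.0623]
jr 38 [0.6069 0.3055 0.0461] yaw 12.294224483662648 pitch -5.821497095650787 [0.5712 0.2969 0.0326] [0.6362 0.3186 0.0586]
cb 134 [0.5553 0.3513 0.0469] yaw 95.48155822046819 pitch 0.21003553384266646 [0.537  0.2897 0.0302] [0.57   0.4137 0.0636]
front 74 [0.5183 0.3418 0.0756] yaw -87.97976329396771 pitch 3.165289995348295 [0.5089 0.3141 0.0556] [0.5348 0.3732 0.0869]
```

```bash
bash go.sh .40 .058 .1035 1 37
```

```text
t 5.12 pos [0.5056 0.3441 0.0273] F [-0.1679 -0.5632 -3.1063] w 0.0577
target [0.4301 0.0585 0.0636] shift [-0.151  -0.5712  0.0726] turn [ 0.0058 -0.0119 -0.2337] rows>= 7.14
per row/8 [-0.0189 -0.0714  0.0091] [ 0.0007 -0.0015 -0.0292]
[ 0.7932  0.3649 -0.6351  0.0386 -0.3729  0.5498]
```

move_arm([
  [[-0.02,-0.01,0.02,0,0,0,-0.34],[-0.04,-0.03,0.03,0,0,-0.02,-0.34],[-0.04,-0.04,0.02,0,0,-0.03,-0.34],[-0.03,-0.05,0.01,0,0,-0.03,-0.34],[-0.02,-0.05,0,0,0,-0.03,-0.34],[0,-0.05,0,0,0,-0.03,-0.34],[0,-0.05,0,0,0,-0.03,-0.34],[0,-0.05,0,0,0,-0.03,-0.34]],
])

```text
clock: 5.78
eef_pos: [0.4257, 0.1775, 0.0642]
tool_rot: [-0.019, 0.95, 0.005, 0.312]
ft_force: [1.6, -0.2, -2.3]
grip_width: 0.0574
```

```bash
bash go.sh .40 .058 .1035 1 37
```

```text
t 5.78 pos [0.4257 0.1775 0.0642] F [ 1.5749 -0.2404 -2.302 ] w 0.0574
target [0.4301 0.0585 0.0636] shift [ 0.0087 -0.2379 -0.0012] turn [ 0.0053 -0.0197 -0.0413] rows>= 2.85
per row/3 [ 0.0029 -0.0793 -0.0004] [ 0.0018 -0.0066 -0.0138]
[ 0.6335  0.0213 -0.9584  0.0437 -0.3406  0.4971]
```

move_arm([
  [[0.01,-0.05,0,0,-0.01,-0.02,-0.34],[0.01,-0.05,0,0,-0.01,-0.02,-0.34],[0.01,-0.05,0,0,0,0,-0.34],[0,-0.05,-0.01,0,0,0,-0.34],[0,-0.02,-0.01,0,0,0,-0.34],[0,0,0,0,0,0,-0.34],[0,0,0,0,0,0,-0.34]],
])

```text
clock: 6.37
eef_pos: [0.4359, 0.0571, 0.0508]
tool_rot: [-0.007, 0.949, -0.001, 0.315]
ft_force: [0.1, -0.9, -2.8]
grip_width: 0.0577
```

```bash
bash go.sh .42 .058 .0835 1 37
python3 - <<'E'
from h import *
for n in('top','side'): snap(n,n+'7')
a=cv2.imread('pics/top7.png')[125:225,180:310];b=cv2.imread('pics/side7.png')[100:310,140:390]
cv2.imwrite('pics/z16.png',cv2.resize(a,None,fx=6,fy=6)); cv2.imwrite('pics/z17.png',cv2.resize(b,None,fx=2.8,fy=2.8))
E
```

```text
t 6.37 pos [0.4359 0.0571 0.0508] F [ 0.0997 -0.9216 -2.845 ] w 0.0577
target [0.4501 0.0585 0.0436] shift [ 0.0285  0.0028 -0.0144] turn [ 0.0134 -0.0078  0.0111] rows>= 0.38
per row/1 [ 0.0285  0.0028 -0.0144] [ 0.0134 -0.0078  0.0111]
[ 0.2314 -0.0142 -1.0857 -0.1297 -0.1363  0.173 ]
```

View pics/z16.png

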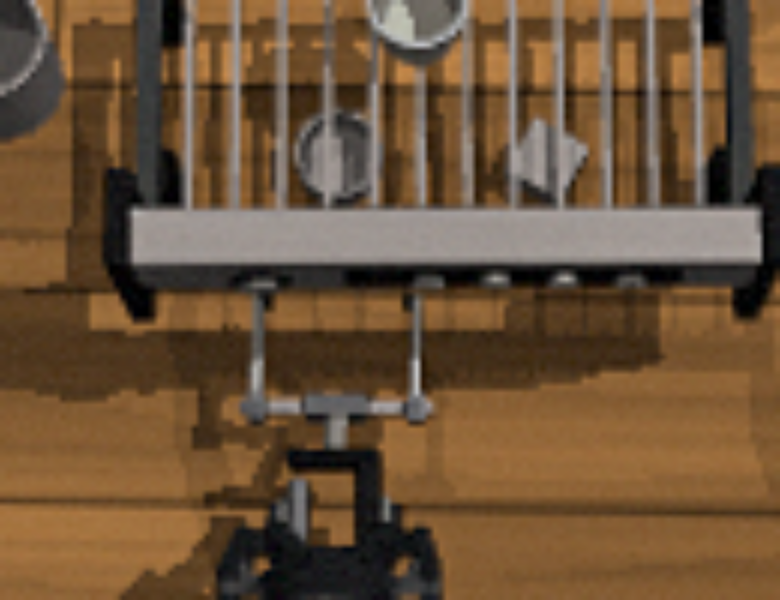

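View pics/z17.png

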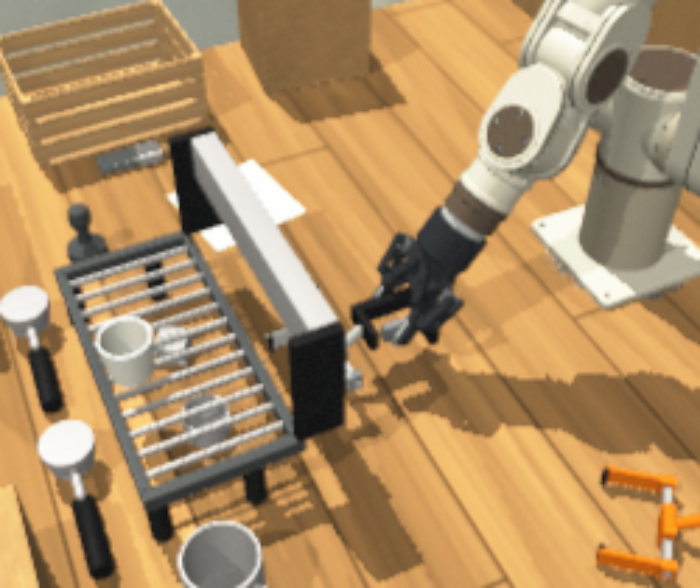

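Run:
```python
from meas import *
c=load('top7')
for n,(r0,r1,c0,c1) in dict(jl=(174,190,220,226),jr=(174,190,246,252),cb=(190,196,220,252),front=(199,204,227,244)).items():
    X,uv,px=meas('top7',r0,r1,c0,c1,.04,.13)
    mu=np.median(X,0); d=np.linalg.svd(X-X.mean(0))[2][0]; d*=np.sign(d[0])
    print(n,len(X),mu,'yaw',np.degrees(np.arctan2(d[1],d[0])),'pitch',np.degrees(np.arcsin(d[2])),X[:,:2].min(0),X[:,:2].max(0))
q=lambda x,y,h:ray(c,180+x/6-.5,125+y/6-.5,h)[:2]
l,r,tl,tr=[q(*p,.069) for p in((254,408),(417,408),(261,300),(416,300))]
print(l,r,(l+r)/2,tl,tr,(tl+tr)/2)
# pitch from a grid: jaw z vs x
```

```text
jl 37 [0.5341 0.1076 0.0724] yaw -1.5278431513310837 pitch -7.815243189187494 [0.498  0.1005] [0.5594 0.112 ]
jr 22 [0.5411 0.0067 0.0737] yaw 5.825924147947837 pitch -4.5276330173515795 [0.5011 0.006 ] [0.5619 0.0149]
cb 128 [0.4854 0.0555 0.0709] yaw -89.49554575591225 pitch -0.6834439741275252 [ 0.4749 -0.002 ] [0.4983 0.118 ]
front 68 [0.4471 0.056  0.1025] yaw 89.60023815324439 pitch -9.612211411681356 [0.4403 0.0273] [0.4587 0.0851]
[0.4863 0.1105] [0.488  0.0058] [0.4872 0.0582] [0.5575 0.108 ] [0.5591 0.0077] [0.5583 0.0578]
```

move_arm([
  [[0.02,0,-0.01,0,0,0.01,-0.34],[0.02,0,-0.03,0.01,0,0.01,-0.34],[0.01,-0.002,-0.03,0,0,0,-0.34],[0,0,0,0,0,0,-0.34],[0,0,0,0,0,0,-0.34]],
])

```text
clock: 6.88
eef_pos: [0.4655, 0.0637, 0.0175]
tool_rot: [-0.017, 0.948, 0.006, 0.318]
ft_force: [-0.0, -0.5, -2.2]
grip_width: 0.0573
```

```bash
bash go.sh .5454 .055 .056 0.5 37
```

```text
t 6.88 pos [0.4655 0.0637 0.0175] F [-0.0261 -0.4677 -2.2195] w 0.0573
target [0.5755 0.0553 0.0161] shift [ 0.2199 -0.0168 -0.0029] turn [-0.001   0.0046 -0.0505] rows>= 2.64
per row/3 [ 0.0733 -0.0056 -0.001 ] [-0.0003  0.0015 -0.0168]
[ 0.2077  0.1655 -1.0803 -0.3161 -0.1034  0.1383]
```

move_arm([
  [[0.015,-0.017,0,0,0,-0.04,-0.34],[0.02,0,0,0,0,0,-0.34],[0.025,0,0,0,0,0,-0.34],[0.025,0,0,0,0,0,-0.34],[0,0,0,0,0,0,-0.34],[0,0,0,0,0,0,-0.34]],
])

```text
clock: 7.38
eef_pos: [0.5137, 0.0569, 0.0227]
tool_rot: [-0.007, 0.947, 0.003, 0.322]
ft_force: [-0.4, -0.2, -2.7]
grip_width: 0.0573
```

```bash
bash go.sh .5454 .055 .056 0.5 37
python3 - <<'E'
from h import *
for n in('top','side'): snap(n,n+'8')
a=cv2.imread('pics/top8.png')[125:225,180:310];b=cv2.imread('pics/side8.png')[150:310,140:330]
cv2.imwrite('pics/z18.png',cv2.resize(a,None,fx=6,fy=6)); cv2.imwrite('pics/z19.png',cv2.resize(b,None,fx=3.7,fy=3.7))
E
```

```text
t 7.38 pos [0.5137 0.0569 0.0227] F [-0.3986 -0.1628 -2.7459] w 0.0573
target [0.5755 0.0553 0.0161] shift [ 0.1236 -0.0034 -0.0132] turn [-0.0026  0.0172 -0.0143] rows>= 1.49
per row/2 [ 0.0618 -0.0017 -0.0066] [-0.0013  0.0086 -0.0071]
[ 0.1679  0.2151 -0.975  -0.2687 -0.0912  0.1214]
```

View pics/z18.png

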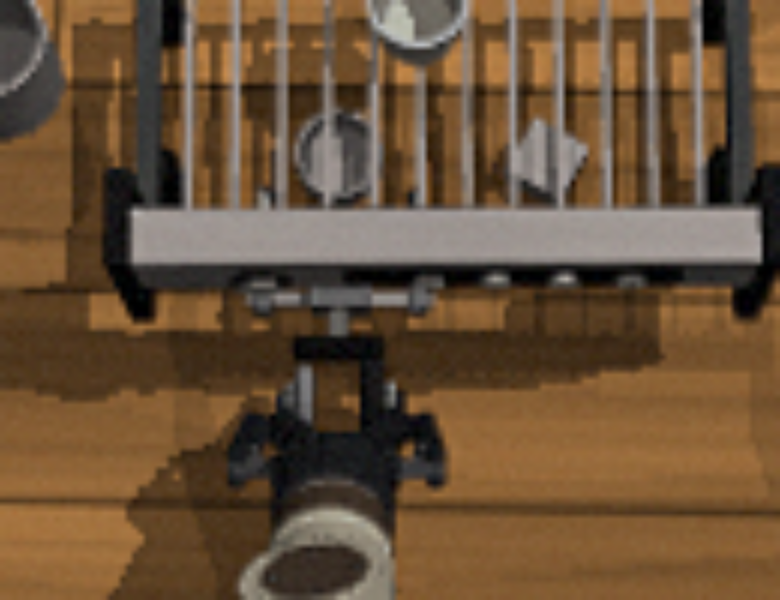

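View pics/z19.png

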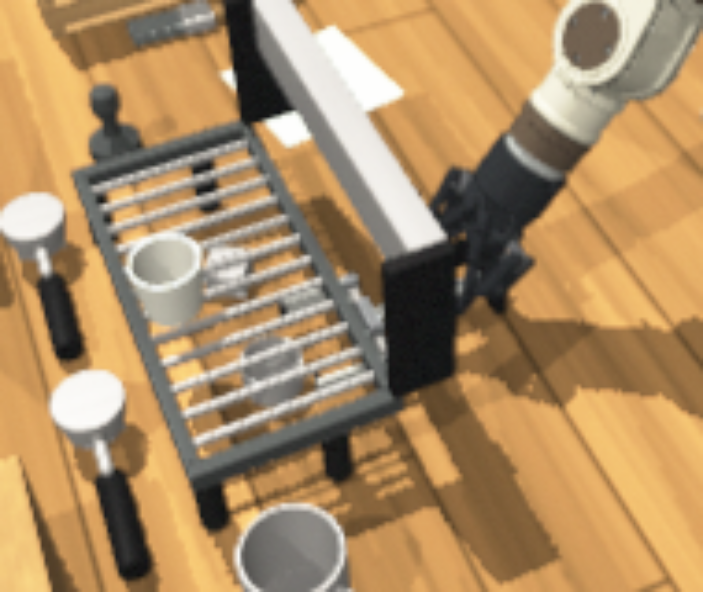

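move_arm([
  [[0.02,-0.003,-0.01,0,0.02,-0.014,-0.34],[0.025,0,-0.006,0,0,0,-0.34],[0.025,0,-0.004,0,0,0,-0.34],[0.02,0,-0.004,0,0,0,-0.34],[0,0,0,0,0,0,-0.34],[0,0,0,0,0,0,-0.34]],
])

```text
clock: 7.98
eef_pos: [0.5575, 0.0553, 0.0098]
tool_rot: [-0.005, 0.949, 0.002, 0.316]
ft_force: [-0.1, -0.1, -2.0]
grip_width: 0.0575
```

```bash
bash go.sh .5434 .053 .056 0.5 37
```

```text
t 7.98 pos [0.5575 0.0553 0.0098] F [-0.0799 -0.0609 -2.0486] w 0.0575
target [0.5735 0.0533 0.0161] shift [ 0.032  -0.0041  0.0125] turn [-0.002  -0.0069 -0.0022] rows>= 0.41
per row/1 [ 0.032  -0.0041  0.0125] [-0.002  -0.0069 -0.0022]
[ 0.1456  0.3056 -0.8727 -0.2453 -0.0803  0.1095]
```

move_arm([
  [[0,-0.003,0.014,0,0,0,-0.34],[0.02,0,0,0,0,0,-0.34],[0.015,0,0,0,0,0,-0.34],[0,0,0,0,0,0,-0.34],[0,0,0,0,0,0,-0.34]],
])

```text
clock: 8.4
eef_pos: [0.5737, 0.0536, 0.0148]
tool_rot: [-0.005, 0.95, 0.002, 0.313]
ft_force: [-0.4, 0.3, -2.6]
grip_width: 0.0575
```

```bash
bash go.sh .5434 .053 .056 0.5 37
python3 - <<'E'
from h import *
for n in('top','side'): snap(n,n+'9')
a=cv2.imread('pics/top9.png')[125:225,180:310];b=cv2.imread('pics/side9.png')[150:310,140:330]
cv2.imwrite('pics/z20.png',cv2.resize(a,None,fx=6,fy=6)); cv2.imwrite('pics/z21.png',cv2.resize(b,None,fx=3.7,fy=3.7))
E
```

```text
t 8.4 pos [0.5737 0.0536 0.0148] F [-0.3544  0.2616 -2.6291] w 0.0575
target [0.5735 0.0533 0.0161] shift [-0.0005 -0.0008  0.0025] turn [-0.001  -0.0161 -0.0031] rows>= 0.07
per row/1 [-0.0005 -0.0008  0.0025] [-0.001  -0.0161 -0.0031]
[ 0.1348  0.3108 -0.8253 -0.1989 -0.0734  0.1005]
```

View pics/z20.png

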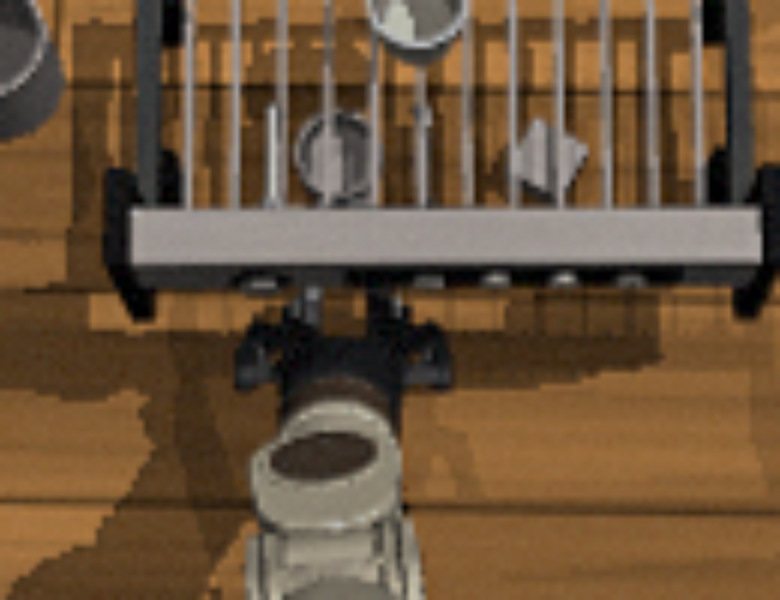

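View pics/z21.png

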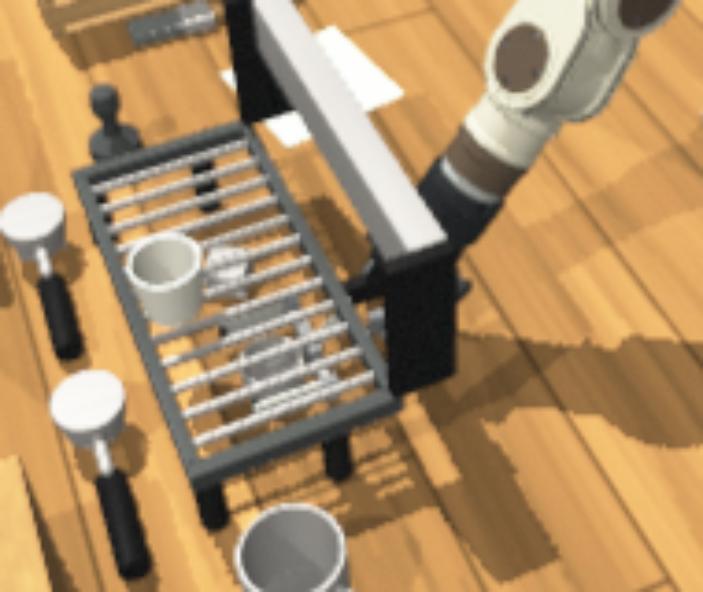

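move_arm([
  [[0.002,0,0.006,0,0,0,-0.2],[0,0,0,0,0,0,-0.1],[0,0,0,0,0,0,-0.06],[0,0,0,0,0,0,-0.06],[0,0,0,0,0,0,-0.06]],
])

```text
clock: 8.92
eef_pos: [0.573, 0.0537, 0.017]
tool_rot: [-0.005, 0.95, 0.002, 0.312]
ft_force: [-0.9, -0.7, -2.5]
grip_width: 0.0456
```

```bash
bash go.sh .5434 .053 .056 0.5 37
python3 - <<'E'
from h import *
for n in('top',): snap(n,n+'10')
a=cv2.imread('pics/top10.png')[125:225,180:310]
cv2.imwrite('pics/z22.png',cv2.resize(a,None,fx=6,fy=6))
E
```

```text
t 8.92 pos [0.573  0.0537 0.017 ] F [-0.9226 -0.6704 -2.4947] w 0.0456
target [0.5735 0.0533 0.0161] shift [ 0.001  -0.0009 -0.002 ] turn [-0.0006 -0.0208 -0.0043] rows>= 0.09
per row/1 [ 0.001  -0.0009 -0.002 ] [-0.0006 -0.0208 -0.0043]
[ 0.1349  0.3035 -0.8224 -0.1863 -0.073   0.1002]
```

View pics/z22.png

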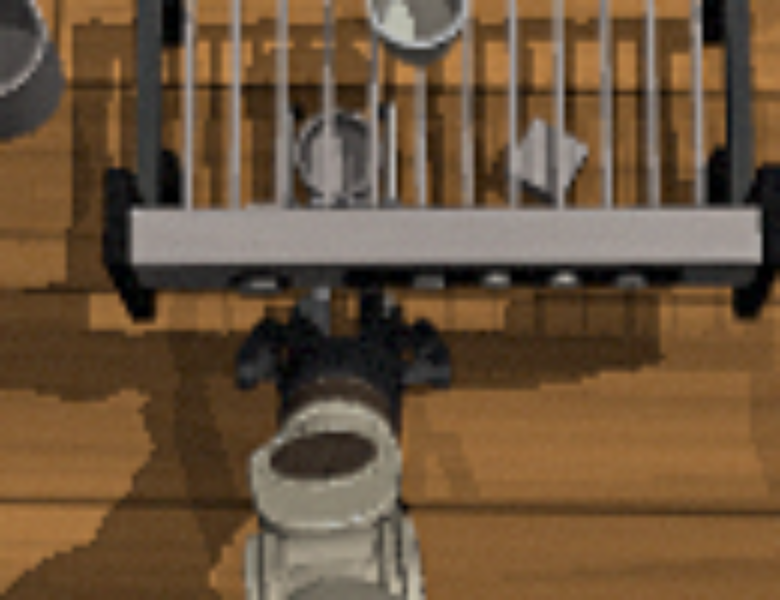

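move_arm([
  [[0,0,0,0,0,0,-0.02],[0,0,0,0,0,0,-0.02],[0,0,0,0,0,0,-0.02]],
])

```text
clock: 9.22
eef_pos: [0.573, 0.0537, 0.0172]
tool_rot: [-0.005, 0.95, 0.002, 0.312]
ft_force: [0.2, 0.4, -1.7]
grip_width: 0.0439
```

move_arm([
  [[0,0,0,0,0,0,0.02],[0,0,0,0,0,0,0.02],[0,0,0,0,0,0,0.02]],
])

```text
clock: 9.47
eef_pos: [0.573, 0.0536, 0.0172]
tool_rot: [-0.005, 0.95, 0.002, 0.312]
ft_force: [-1.1, 0.0, -0.8]
grip_width: 0.0437
```

```bash
bash go.sh .5434 .053 .056 0.5 37
python3 - <<'E'
from h import *
for n in('top',): snap(n,n+'11')
a=cv2.imread('pics/top11.png')[125:225,180:310]
cv2.imwrite('pics/z23.png',cv2.resize(a,None,fx=6,fy=6))
E
```

```text
t 9.47 pos [0.573  0.0536 0.0172] F [-1.084   0.0243 -0.8431] w 0.0437
target [0.5735 0.0533 0.0161] shift [ 0.001  -0.0006 -0.0024] turn [-0.0004 -0.02   -0.0034] rows>= 0.08
per row/1 [ 0.001  -0.0006 -0.0024] [-0.0004 -0.02   -0.0034]
[ 0.1348  0.303  -0.8228 -0.1866 -0.0734  0.1004]
```

View pics/z23.png

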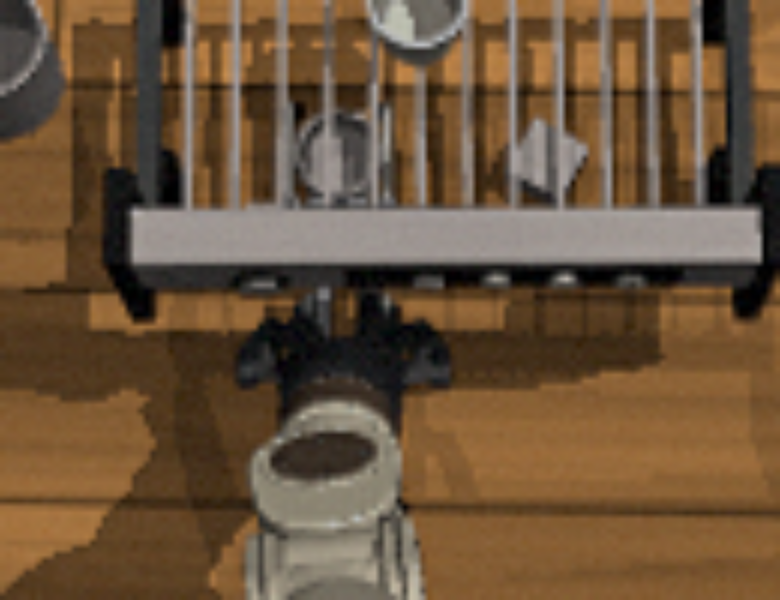

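move_arm([
  [[0,0,0.006,0,0,0,0.03],[-0.01,0,0,0,0,0,0.03],[-0.02,0,0,0,0,0,0.03],[-0.02,0,0,0,0,0,0.03],[-0.02,0,0,0,0,0,0.03],[0,0,0,0,0,0,0.03]],
])

```text
clock: 10.02
eef_pos: [0.5319, 0.0533, 0.0183]
tool_rot: [-0.005, 0.951, 0.002, 0.31]
ft_force: [-1.9, -0.9, -1.4]
grip_width: 0.0432
```

```bash
bash go.sh .4434 .053 .056 0.5 37
python3 - <<'E'
from h import *
for n in('top','side'): snap(n,n+'12')
a=cv2.imread('pics/top12.png')[125:225,180:310];b=cv2.imread('pics/side12.png')[150:310,140:330]
cv2.imwrite('pics/z24.png',cv2.resize(a,None,fx=6,fy=6)); cv2.imwrite('pics/z25.png',cv2.resize(b,None,fx=3.7,fy=3.7))
E
```

```text
t 10.02 pos [0.5319 0.0533 0.0183] F [-1.9108 -0.9494 -1.3702] w 0.0432
target [0.4735 0.0533 0.0161] shift [-0.1169 -0.     -0.0045] turn [ 0.0005 -0.0308 -0.0041] rows>= 1.4
per row/2 [-0.0584 -0.     -0.0022] [ 0.0003 -0.0154 -0.0021]
[ 0.1496  0.2445 -0.9122 -0.2109 -0.0816  0.1123]
```

View pics/z24.png

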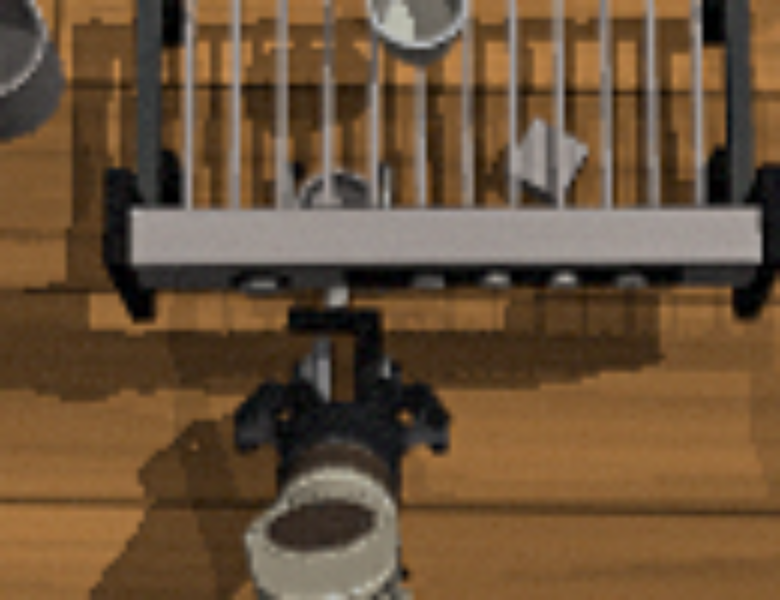

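View pics/z25.png

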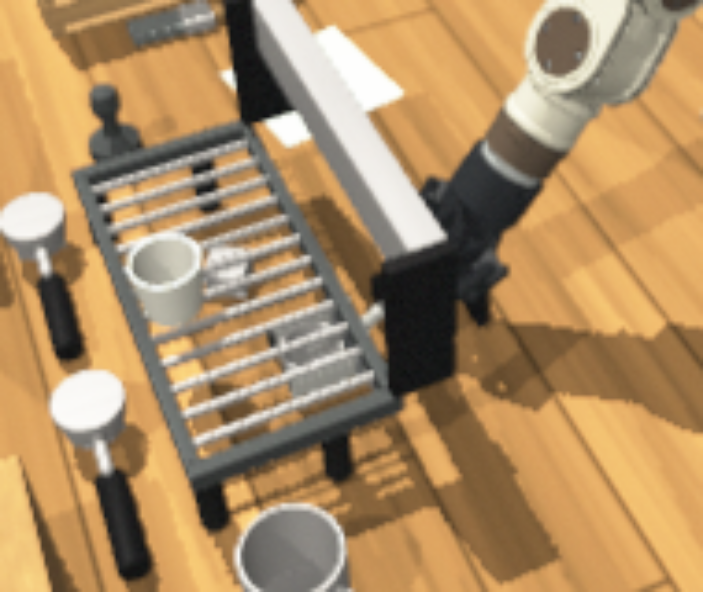

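move_arm([
  [[-0.02,0,0.004,0,0,0,0.03],[-0.03,0,0.002,0,0,0,0.03],[-0.03,0,0.002,0,0,0,0.03],[-0.03,0,0.002,0,0,0,0.03],[-0.02,0,0,0,0,0,0.03],[0,0,0.01,0,0,0,0.03],[0,0,0.01,0,0,0,0.03],[0,0,0,0,0,0,0.03]],
])

```text
clock: 10.78
eef_pos: [0.4672, 0.0538, 0.0372]
tool_rot: [-0.005, 0.95, 0.002, 0.313]
ft_force: [0.5, -0.3, -3.8]
grip_width: 0.0432
```

```bash
bash go.sh .4434 .053 .056 0.5 37
python3 - <<'E'
from h import *
for n in('top','side'): snap(n,n+'13')
s=load('side0'); P=pts(s); m=(s['range_z']>0)&(s['pixels'].max(-1)<50)&(P[...,0]>.5)&(P[...,0]<.6)&(P[...,1]>.15)&(P[...,1]<.23)&(P[...,2]>.01)
print('pillar',m.sum(),np.percentile(P[m],[1,5,50,95,99],axis=0)); z=P[m]
for a in np.arange(0.01,.27,.02): 
    k=(z[:,2]>=a)&(z[:,2]<a+.02); print(round(a,2),k.sum(), z[k].mean(0) if k.any() else '')
a=cv2.imread('pics/top13.png')[125:225,180:310];b=cv2.imread('pics/side13.png')[150:310,140:330]
cv2.imwrite('pics/z26.png',cv2.resize(a,None,fx=6,fy=6)); cv2.imwrite('pics/z27.png',cv2.resize(b,None,fx=3.7,fy=3.7))
E
```

```text
t 10.78 pos [0.4672 0.0538 0.0372] F [ 0.4573 -0.3149 -3.7881] w 0.0432
target [0.4735 0.0533 0.0161] shift [ 0.0126 -0.0011 -0.0422] turn [-0.0016 -0.0175 -0.0044] rows>= 0.53
per row/1 [ 0.0126 -0.0011 -0.0422] [-0.0016 -0.0175 -0.0044]
[ 0.186   0.0892 -1.0405 -0.1883 -0.1029  0.1418]
pillar 666 [[0.5376 0.1808 0.0949]
 [0.5408 0.1838 0.1023]
 [0.5676 0.1899 0.1854]
 [0.5923 0.1919 0.2501]
 [0.5932 0.1928 0.2519]]
0.01 0 
0.03 0 
0.05 0 
0.07 3 [0.5909 0.19   0.0845]
0.09 54 [0.568  0.1892 0.1015]
0.11 70 [0.569  0.1895 0.1201]
0.13 69 [0.5682 0.1897 0.1403]
0.15 74 [0.5659 0.1896 0.16  ]
0.17 85 [0.5674 0.1897 0.1799]
0.19 83 [0.5668 0.1897 0.2001]
0.21 86 [0.566  0.1897 0.2201]
0.23 106 [0.5669 0.1891 0.2413]
0.25 36 [0.5667 0.1858 0.2512]
```

View pics/z26.png

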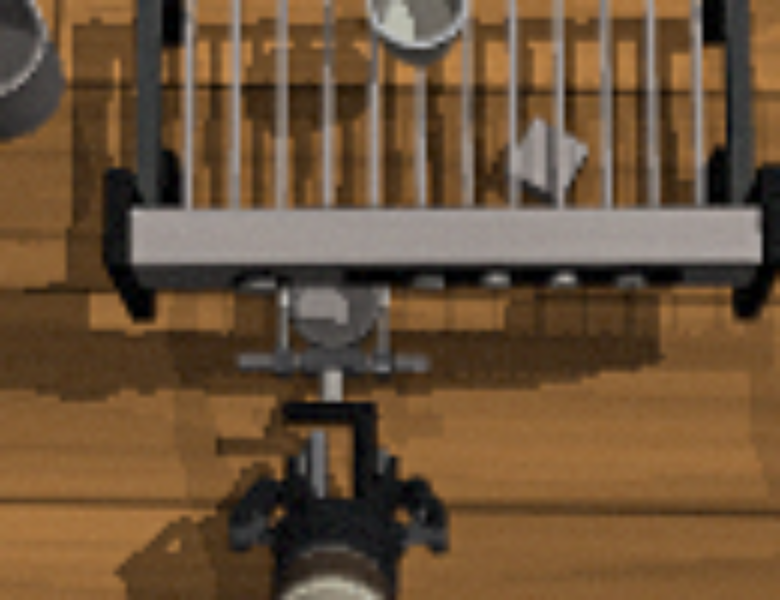

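View pics/z27.png

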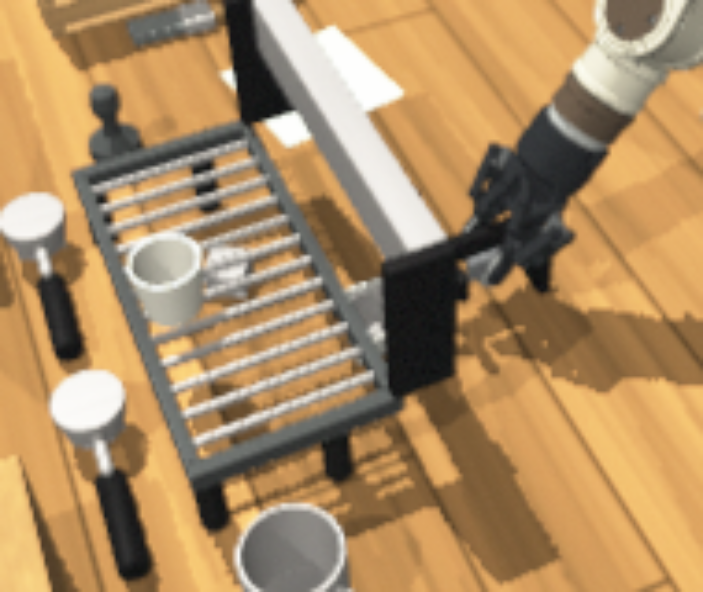

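```bash
python3 - <<'E'
from meas import *
c=load('top13'); P=pts(c)
print(P[173:183,231:242,2].round(3))
for h in(.05,.056): print(ray(c,180+336/6-.5,125+312/6-.5,h), ray(c,180+292/6-.5,0+176,h),ray(c,180+380/6-.5,176,h),ray(c,180+337/6-.5,125+348/6-.5,h))
s=load('side13'); S=pts(s)
for a,b in [(170,222)]: pass
E
bash go.sh .4 -.25 .08 -35 37
```

```text
[[0.026 0.022 0.021 0.027 0.024 0.028 0.01  0.02  0.028 0.031 0.033]
 [0.021 0.026 0.02  0.03  0.033 1.861 0.023 0.031 0.025 0.019 0.02 ]
 [0.019 0.02  0.016 0.027 0.027 0.024 0.022 0.023 0.034 0.025 0.021]
 [0.02  0.029 0.029 0.022 0.024 0.024 0.023 0.021 0.028 0.029 0.026]
 [0.027 0.014 0.018 0.023 0.03  0.023 0.026 0.025 0.018 0.03  0.028]
 [0.026 0.014 0.029 0.018 0.019 0.028 0.025 0.025 0.027 0.019 0.026]
 [0.024 0.023 0.026 0.023 0.019 0.021 0.026 0.028 0.031 0.021 0.055]
 [0.049 0.028 0.023 0.019 0.027 0.027 0.025 0.032 0.021 0.052 0.047]
 [0.045 0.049 0.024 0.018 0.025 0.026 0.032 0.049 0.044 0.041 0.026]
 [0.021 0.038 0.051 0.052 0.052 0.061 0.058 0.047 0.041 0.02  0.   ]]
[0.5546 0.06   0.05  ] [0.5561 0.0888 0.05  ] [0.557  0.0313 0.05  ] [0.5306 0.0588 0.05  ]
[0.5532 0.0598 0.056 ] [0.5548 0.0885 0.056 ] [0.5557 0.0312 0.056 ] [0.5293 0.0586 0.056 ]
t 10.88 pos [0.4676 0.0538 0.0369] F [ 0.4606 -0.1073 -2.1322] w 0.0438
target [ 0.4246 -0.2673  0.0401] shift [-0.086  -0.6422  0.0063] turn [-0.007  -0.0158 -1.1875] rows>= 7.77
per row/9 [-0.0096 -0.0714  0.0007] [-0.0008 -0.0018 -0.1319]
[ 0.1859  0.0909 -1.0402 -0.19   -0.1029  0.1418]
```

Run:
```python
import numpy as np
a=np.radians(np.linspace(6.6,-35.6,13)); r=np.linspace(.4707,.4995,13)
p=np.c_[r*np.cos(a),r*np.sin(a)]; print((np.diff(p,axis=0)/.5).round(3), -35.5/12/30)
```

```text
[[ 0.01  -0.057]
 [ 0.006 -0.058]
 [ 0.003 -0.059]
 [-0.001 -0.059]
 [-0.005 -0.059]
 [-0.008 -0.059]
 [-0.012 -0.059]
 [-0.016 -0.058]
 [-0.019 -0.057]
 [-0.023 -0.056]
 [-0.027 -0.055]
 [-0.03  -0.053]] -0.09861111111111112
```

move_arm([
  [[0.01,-0.03,0,0,0,-0.06,0.03],[0.008,-0.055,0,0,0,-0.1,0.03],[0.006,-0.058,0,0,0,-0.1,0.03],[0.003,-0.059,0,0,0,-0.1,0.03],[0,-0.059,0,0,0,-0.1,0.03],[-0.005,-0.055,0,0,0,-0.1,0.03],[-0.005,-0.03,0,0,0,-0.06,0.03]],
])

```text
clock: 11.47
eef_pos: [0.4827, -0.1241, 0.0396]
tool_rot: [0.152, 0.936, -0.049, 0.313]
ft_force: [0.5, -0.9, -2.7]
grip_width: 0.043
```

```bash
bash go.sh .3763 -.27 .08 -35 37
```

```text
t 11.47 pos [ 0.4827 -0.1241  0.0396] F [ 0.5326 -0.9106 -2.737 ] w 0.043
target [ 0.4009 -0.2873  0.0401] shift [-0.1636 -0.3263  0.0009] turn [-0.0057  0.0016 -0.5543] rows>= 4.38
per row/5 [-0.0327 -0.0653  0.0002] [-0.0011  0.0003 -0.1109]
[-0.2096  0.1292 -0.9885 -0.1893 -0.0643  0.0907]
```

move_arm([
  [[-0.01,-0.04,0,0,0,-0.07,0.03],[-0.018,-0.05,0,0,0,-0.09,0.03],[-0.024,-0.055,0,0,0,-0.09,0.03],[-0.026,-0.055,0,0,0,-0.09,0.03],[-0.028,-0.05,0,0,0,-0.09,0.03],[-0.025,-0.04,0,0,0,-0.06,0.03],[-0.01,-0.02,0,0,0,-0.03,0.03],[0,0,0,0,0,0,0.03]],
])

```text
clock: 12.13
eef_pos: [0.414, -0.2939, 0.0417]
tool_rot: [0.287, 0.903, -0.096, 0.306]
ft_force: [0.9, -0.1, -2.6]
grip_width: 0.0428
```

```bash
bash go.sh .3817 -.2735 .08 -35 37;python3 - <<'E'
from h import *
for n in('top','side'): snap(n,n+'14')
a=cv2.imread('pics/top14.png')[150:250,270:400];b=cv2.imread('pics/side14.png')[120:260,180:350]
cv2.imwrite('pics/z28.png',cv2.resize(a,None,fx=6,fy=6)); cv2.imwrite('pics/z29.png',cv2.resize(b,None,fx=4,fy=4))
E
```

```text
t 12.13 pos [ 0.414  -0.2939  0.0417] F [ 0.8557 -0.1104 -2.5655] w 0.0428
target [ 0.4063 -0.2908  0.0401] shift [-0.0153  0.0063 -0.0033] turn [0.0061 0.0134 0.0068] rows>= 0.2
per row/1 [-0.0153  0.0063 -0.0033] [0.0061 0.0134 0.0068]
[-0.6204  0.1388 -0.9763 -0.1976  0.0048 -0.0039]
```

View pics/z28.png

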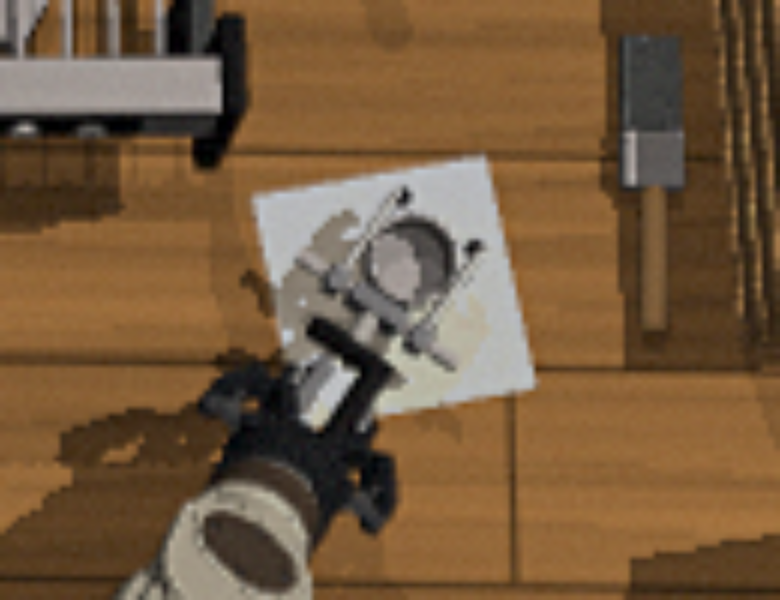

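View pics/z29.png

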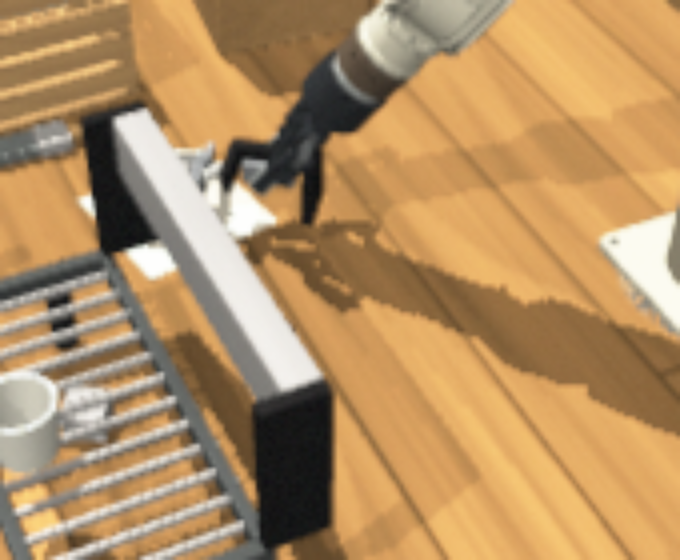

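Run:
```python
from h import *
c=load('top14'); P=pts(c)
print(ray(c,337.5,193,.06), 'card(.4835,-.338)')
hsv=cv2.cvtColor(c['pixels'],cv2.COLOR_RGB2HSV)
z=P[...,2]; print((z[184:204,328:348]*1000).round().astype(int))
```

```text
[ 0.4933 -0.337   0.06  ] card(.4835,-.338)
[[10  7 -2 -3  2  8 69 59 35 51 -2 -3  1 -5 -3 -4 -1 14  5  0]
 [ 7 14 -3  3 -5 63 63 11  2 -4  9  9  8  3 -2  9 10  3  9 -1]
 [-5  0  1 -1 61 67  5 66 59 60 54 58 63 62 64  3 -1 15 10  2]
 [ 2 -5 -1 -7 67 67 65 63 46 34 46 40 50 53 59 58  4  1  0 -9]
 [ 7 -2 -4 54 64 59 40 32 29 30 22 24 35 44 52 48 59 10  1  2]
 [ 7  9 70 69 64 26 27 31 28 33 25 32 29 33 35 53 62 60  5  1]
 [ 4  3 71 58 63 26 23 32 33 28 33 33 29 30 34 35 43 61  2 -2]
 [ 0 75 68 58 57 38 27 34 27 32 41 31 41 26 21 37 45 62 63 40]
 [67 62 -1 65 35 28 32 41 37 33 27 34 24 27 30 27 38 61 72  5]
 [58  6 30 61 34 37 30 28 27 33 39 27 36 39 25  9 31 52 62 16]
 [64 -5  2 52 26 34 30 31 30 26 36 38 32 28 34 27 24 45 68 56]
 [59  2  5 54 58 34 28 26 22 33 32 41 33 28 33 26 32 53 51 61]
 [ 1  7  1 40 65 32 32 27 28 30 31 30 34 23 37 28 35 56 66 61]
 [57  3 66 65 48 63 26 35 36 37 20 36 26 29 28 29 61 56 65  7]
 [54 74 68 72 60 60 61 33 28 28 31 28 33 32 34 63 68 63 66 -5]
 [56 74 69 69 70 70 59 55 59 32 40 30 26 53 58 65 60 65  1 -7]
 [49 61 64 67 75 67 69 71 51 57 61 65 55 60 -5 63 65 -2 -2 -2]
 [42 49 58 69 65 70 65 69 65 33 26 33  7  0 42 65 62  3 -2 18]
 [ 0 29 58 70 73 72 73 60 65 63 60  1  3 -3 58 59 -1  2 -2 -4]
 [-4 -3 66 64 55 66 64 59 75 60 -6 -4  5 61 71  2  2 -2  3  2]]
```

move_arm([
  [[-0.018,0.005,0,0.006,0.013,0.007,0.03],[0,0,0,0,0,0,0.03],[0,0,-0.01,0,0,0,0.03],[0,0,-0.012,0,0,0,0.03],[0,0,-0.012,0,0,0,0.03],[0,0,0,0,0,0,0.03],[0,0,0,0,0,0,0.03]],
])

```text
clock: 12.82
eef_pos: [0.407, -0.2849, 0.0231]
tool_rot: [0.279, 0.906, -0.092, 0.303]
ft_force: [-0.1, -0.3, -2.4]
grip_width: 0.0432
```

```bash
bash go.sh .3817 -.2735 .0565 -35 37;python3 - <<'E'
from h import *
for n in('top',): snap(n,n+'15')
c=load('top15'); print((pts(c)[184:206,325:348,2]*1000).round().astype(int))
a=cv2.imread('pics/top15.png')[165:215,305:370]
cv2.imwrite('pics/z30.png',cv2.resize(a,None,fx=12,fy=12))
E
```

```text
t 12.82 pos [ 0.407  -0.2849  0.0231] F [-0.1377 -0.2793 -2.3651] w 0.0432
target [ 0.4063 -0.2908  0.0166] shift [-0.0014 -0.0117 -0.013 ] turn [-0.0046 -0.0004 -0.0254] rows>= 0.21
per row/1 [-0.0014 -0.0117 -0.013 ] [-0.0046 -0.0004 -0.0254]
[-0.6209  0.1802 -1.0136 -0.267   0.0155 -0.0176]
[[   5    0   12    6    4   -6   -5   45   49   -1    0   -1    2    1
    14    3    6    1   -3    1    2    7    0]
 [   3    3    1   -1    3   -1   38   44   50   41    0   -5   -3    1
    -5   -4    9   13    3   -1    7    4    2]
 [   3   12   -1    2   -3    7   40   44   25   -4    8    4    3    6
    -8    4    5    1   -2  -10    0   -2    8]
 [  -1   -3   -2    0   -1   39   44    6    4    1    0    1    1    0
    10    6    8   -1    5    3  -10   -4    0]
 [   0    5    2   11   45   44    9   11   43   38   42   45   46   -4
     1    7    0   -8    1  -10    3   -1   -2]
 [   3   -6   -4   13   40   39   48   38   31   24   27   28   36 1861
    45    3    2    1   -8   -1    1    2    5]
 [   3   -2    2   45   43   36   27   17    9    5   14   18   21   32
    39   45  
[... 1135 characters left out ...]
6   27   42   22   13   16   14   13   22   11    6
     5   40   47   37    0    7    6    1   -3]
 [  41   52   48   56   49   50   38   37   15   19    5   14    5   11
    43   19   48   46    0   -1    7    2   -8]
 [  45   49   46   48   46   49   51   44   41   39   50   42   49   50
     6   42   40   -1   -9    4    7   -3   -9]
 [  36   35   45   45   49   50   47   51   48   27   23   18   -8    5
    43   47    7    2   -1    4    5    4    1]
 [  -1   22   41   49   52   44   51   49   48   52   -1    7    3   21
    53   43    3   -7    1    2    1    6    3]
 [   3   -3   52   53   50   41   54   54   45   39    0   14    5   46
    47    4    4    2    8   11    7    5   -4]]
```

View pics/z30.png

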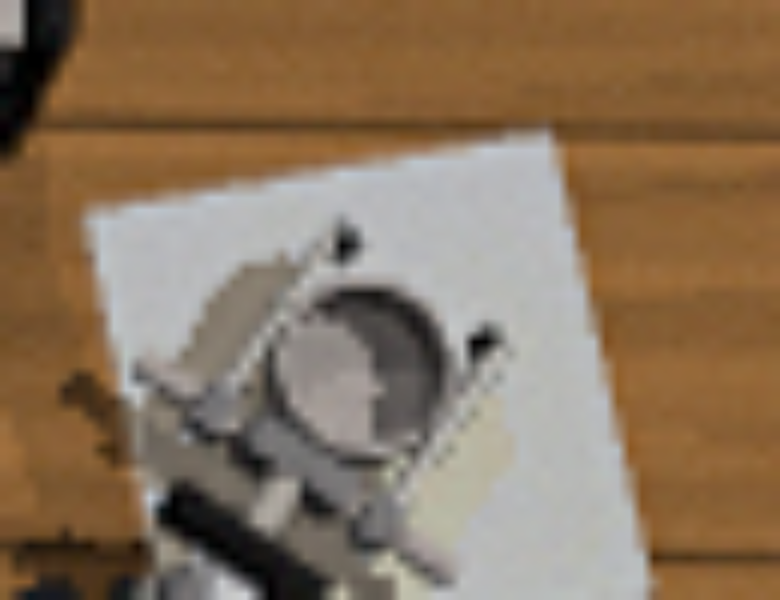

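Run:
```python
from h import *
c=load('top15'); print(ray(c,334.3,195.5,.043))
p=np.array([.407,-.2849]); q=R.from_quat([.279,.906,-.092,.303]).as_matrix(); yaw=np.arctan2(-q[0,1],q[1,1]); print(np.degrees(yaw))
k=np.array([[np.cos(yaw),-np.sin(yaw)],[np.sin(yaw),np.cos(yaw)]]); print(p+k@[.0905,.0056])
```

```text
[ 0.4864 -0.3274  0.043 ]
-34.1867133230675
[ 0.485  -0.3311]
```

move_arm([
  [[-0.004,-0.02,0,0,0,-0.02,0.03],[0,0,0,0,0,0,0.03],[0,0,-0.01,0,0,0,0.03],[0,0,-0.006,0,0,0,0.03],[0,0,0,0,0,0,0.03],[0,0,0,0,0,0,0.03]],
])

```text
clock: 13.37
eef_pos: [0.4067, -0.2968, 0.0164]
tool_rot: [0.284, 0.904, -0.095, 0.304]
ft_force: [-1.0, 1.8, -1.6]
grip_width: 0.043
```

```bash
bash go.sh .3817 -.2735 .0565 -35 37;python3 - <<'E'
from h import *
for n in('top',): snap(n,n+'16')
c=load('top16'); print((pts(c)[188:206:2,325:348,2]*1000).round().astype(int))
a=cv2.imread('pics/top16.png')[165:215,305:370]
cv2.imwrite('pics/z31.png',cv2.resize(a,None,fx=12,fy=12))
E
```

```text
t 13.37 pos [ 0.4067 -0.2968  0.0164] F [-0.9662  1.8177 -1.5605] w 0.043
target [ 0.4063 -0.2908  0.0166] shift [-0.0007  0.0122  0.0003] turn [ 0.0004  0.0071 -0.0053] rows>= 0.15
per row/1 [-0.0007  0.0122  0.0003] [ 0.0004  0.0071 -0.0053]
[-0.6466  0.2143 -1.0107 -0.3028  0.0248 -0.0295]
[[   7   -3    2   -8    6    2   10   -4   37   47   -2    5    6   -2
    -1    0    2   -4    4    7    8    1    7]
 [   0    0   -3    4   -1    7   27   33   38   35   27   21   17   10
    20   24   29   36   -6    4    2    3    2]
 [   0   -6    3    8    8   42   39   33   10   14    5    5   -3    6
     7    8   -2   17   30   33   -2   -3    9]
 [   6   -6    2   12   34   41   41   -4   -4    3    9    7    0    0
    -1    5    5   10   17   32   38   -3   26]
 [   0   -4   36   37   -1   25   36   10   -2   12   12   -2   13    9
    -1    7    8    6    7   13   38    1   23]
 [  37   39   38   38   -4    8   34   35    9   13    7    2    2   13
    -5    1    0    5    6   25   34   37   35]
 [  39   43   28   32   50   42   20   38   35    7   -3    4   -3    5
    -2    9    9    5   28   38   37   38    1]
 [  19   -5   20   37   40   40   39   41   43   23   33   43   38    5
     9   36   35   22   35   40    9    9   -2]
 [   6 1861    4   20   25   40   47   44   36   49   46   32    2    9
     2    1    2   40   43   -4    9    1    3]]
```

View pics/z31.png

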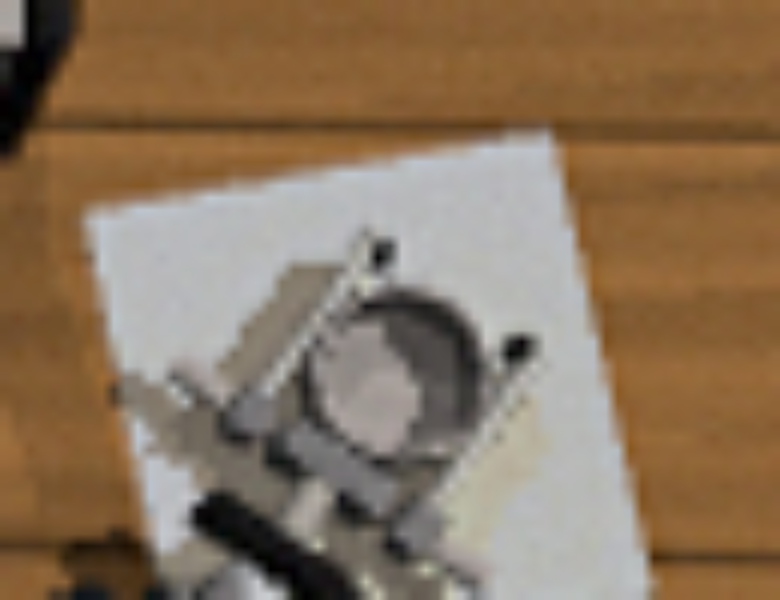

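Run:
```python
from h import *
c=load('top16'); print(ray(c,337.4,195.75,.035))
p=np.array([.4067,-.2968]); q=R.from_quat([.284,.904,-.095,.304]).as_matrix(); yaw=np.arctan2(-q[0,1],q[1,1])
k=np.array([[np.cos(yaw),-np.sin(yaw)],[np.sin(yaw),np.cos(yaw)]]); print(np.degrees(yaw),p+k@[.0905,.0056])
```

```text
[ 0.487  -0.3409  0.035 ]
-34.863615960472 [ 0.4842 -0.3439]
```

move_arm([
  [[-0.004,0.012,0.006,0,0,0,0.03],[0,0,0,0,0,0,0.03],[0,0,-0.008,0,0,0,0.03],[0,0,0,0,0,0,0.03],[0,0,0,0,0,0,0.03]],
])

```text
clock: 13.83
eef_pos: [0.4048, -0.2905, 0.0161]
tool_rot: [0.284, 0.904, -0.095, 0.305]
ft_force: [-0.4, 0.1, -2.9]
grip_width: 0.043
```

```bash
bash go.sh .3817 -.2735 .0565 -35 37;python3 - <<'E'
from h import *
for n in('top',): snap(n,n+'17')
c=load('top17'); print((pts(c)[188:206:2,325:348,2]*1000).round().astype(int))
a=cv2.imread('pics/top17.png')[165:215,305:370]
cv2.imwrite('pics/z32.png',cv2.resize(a,None,fx=12,fy=12))
E
```

```text
t 13.83 pos [ 0.4048 -0.2905  0.0161] F [-0.4483  0.0841 -2.8576] w 0.043
target [ 0.4063 -0.2908  0.0166] shift [ 0.003  -0.0005  0.0009] turn [ 0.0031  0.0091 -0.0048] rows>= 0.04
per row/1 [ 0.003  -0.0005  0.0009] [ 0.0031  0.0091 -0.0048]
[-0.6329  0.2091 -1.025  -0.3138  0.016  -0.0187]
[[  -1   -2    2   15   -5   10   18   41    1    2    3   -3    4    5
     3   -2    5    0    9    2    0   14    2]
 [   8    0    2   -1    0   43   39   37   32   30   30   21   34   23
    30   40   -6    6    0    9    2    1    8]
 [   2    6    9    0   34   41   36    6    2   10    0    4    9   10
     8   17   25   43    6    3    6    4    5]
 [   8    0   47   39   17   33    6   11   -1    6    1   10    8    2
    -3   10   14   24   32    7   -2   37   35]
 [   9   37   40   -1   30    7    8    9    1    7    3   -4   17    6
    12   16    6    7   26   43    1   38   39]
 [  38   41    7    8   24   42    3    0   -3    9    4   10   11   11
    -2   -1    4    5   31   10   35   41    4]
 [  47   32    3   37   13   27   34    5    3    8    2    4    6    4
     1    0 1861   26   33   43    6    4   -2]
 [  17   30   36   42   39   50   31   33   36   14    5    6   10    5
    12   34   35   36   42    0    8    5    0]
 [  -7   16   33   40   38   40   38   46   36   35   15   22   11    6
     0   21   36   36   -7    8    4   -2    6]]
```

View pics/z32.png

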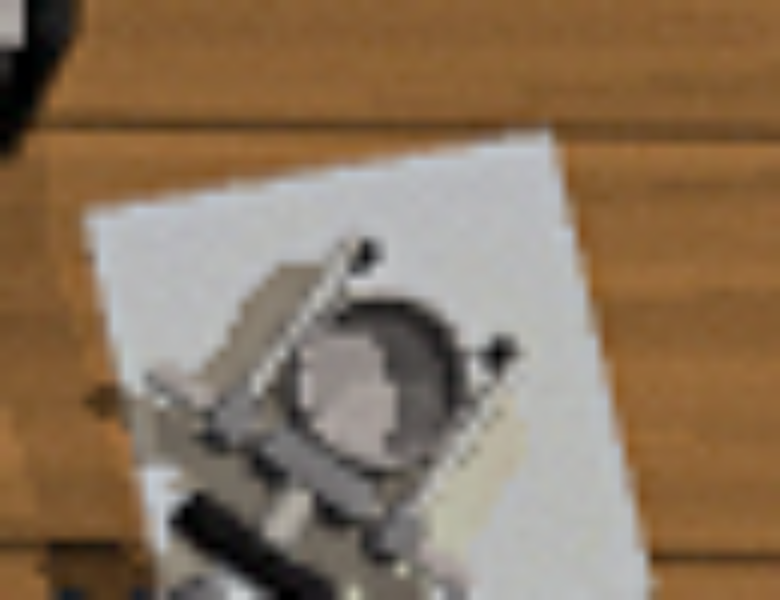

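move_arm([
  [[0,0,-0.005,0,0,0,0.03],[0,0,-0.003,0,0,0,0.03],[0,0,0,0,0,0,0.03]],
])

```text
clock: 14.13
eef_pos: [0.4064, -0.2916, 0.0138]
tool_rot: [0.284, 0.903, -0.096, 0.308]
ft_force: [-1.7, 1.3, 3.3]
grip_width: 0.0433
```

move_arm([
  [[0,0,0.001,0,0,0,-0.05],[0,0,0,0,0,0,-0.12],[0,0,0,0,0,0,-0.2],[0,0,0,0,0,0,-0.28],[0,0,0,0,0,0,-0.34],[0,0,0,0,0,0,-0.34],[0,0,0,0,0,0,-0.34]],
])

```text
clock: 14.72
eef_pos: [0.4051, -0.2907, 0.0123]
tool_rot: [0.284, 0.904, -0.095, 0.305]
ft_force: [-0.3, 0.1, -1.7]
grip_width: 0.057
```

```bash
bash go.sh .3817 -.2735 .0565 -35 37;python3 - <<'E'
from h import *
for n in('top','side'): snap(n,n+'18')
c=load('top18'); print((pts(c)[188:206:2,325:348,2]*1000).round().astype(int))
a=cv2.imread('pics/top18.png')[165:215,305:370]
cv2.imwrite('pics/z33.png',cv2.resize(a,None,fx=12,fy=12))
E
```

```text
t 14.72 pos [ 0.4051 -0.2907  0.0123] F [-0.3322  0.0866 -1.7301] w 0.057
target [ 0.4063 -0.2908  0.0166] shift [ 0.0025 -0.      0.0084] turn [ 0.003   0.0099 -0.0047] rows>= 0.11
per row/1 [ 0.0025 -0.      0.0084] [ 0.003   0.0099 -0.0047]
[-0.6332  0.2233 -1.0288 -0.332   0.0163 -0.0187]
[[  0   4  -9  34  36   7   5   6  -2   2   8   6   7  -1   2  -5   4   1
   -1  -3  -1   2  -2]
 [  2  33  35   8   0   3  10  35  40  18  11  16  21  18  33  22  40   3
    0  -4   7   0   1]
 [ 42  39  -1   3  -1   1  30   3   7  13  -2   1   2   7   8   9  21  24
   33   9   4   0   7]
 [  4  -2   2   3  15  29   2   7  15   9  -1   3   2   9   7   5  12  11
   29  44   3   5  -4]
 [ -2   4   8   4  21  39  13   6   3  -3  -3   5   4   6  -2   5   3  -2
   25  35   2   0   7]
 [  1 -12   2   5  14  37   3   7  -3   5  12   7  11   6  -1   5   8   4
   11  42  -6   8   2]
 [ 25   1   2   3  -4  13  27  32   1   9   6   3   7   6  -3   4   5  35
   33   6  -2  -3   3]
 [ 33  32  29  24  37  39   5  22  32  37  35   6   2  14  31  36  35   6
    0  -7  -2   3  -7]
 [ -5   6  34  41  46  29  33  42  43   8  -1   2   1  -7  -9  -8  -3   0
   -6  -8   3   1   5]]
```

View pics/z33.png

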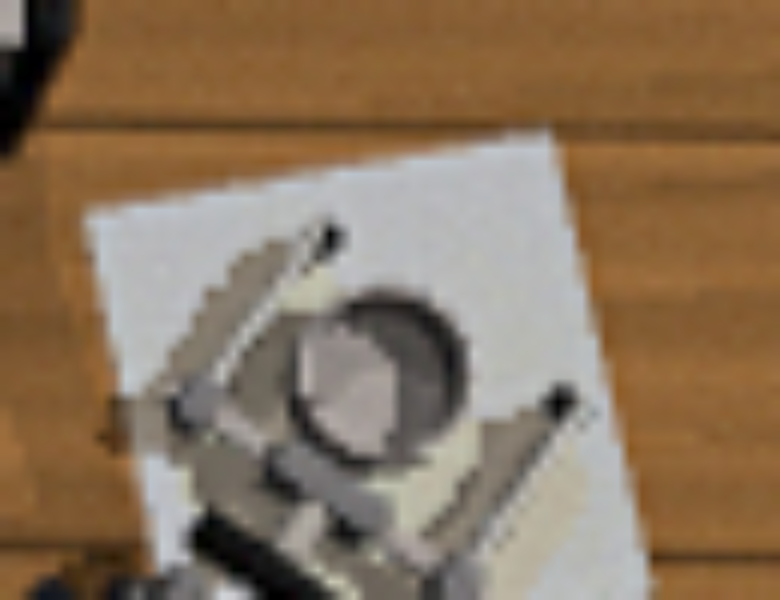

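move_arm([
  [[0.004,0.006,0.006,0,0,0,-0.34],[0,0,0.02,0,0,0,-0.34],[0,0,0.025,0,0,0,-0.34],[0,0,0.025,0,0,0,-0.34],[0,0,0.025,0,0,0,-0.34],[0,0,0,0,0,0,-0.34]],
])

```text
clock: 15.32
eef_pos: [0.4059, -0.2853, 0.0635]
tool_rot: [0.284, 0.905, -0.094, 0.303]
ft_force: [0.3, 0.3, -2.5]
grip_width: 0.0571
```

```bash
bash go.sh .3817 -.2735 .0565 -35 37;python3 - <<'E'
from h import *
for n in('top','side'): snap(n,n+'19')
a=cv2.imread('pics/top19.png')[165:215,305:370]
cv2.imwrite('pics/z34.png',cv2.resize(a,None,fx=12,fy=12))
E
```

```text
t 15.32 pos [ 0.4059 -0.2853  0.0635] F [ 0.2824  0.2755 -2.471 ] w 0.0571
target [ 0.4063 -0.2908  0.0166] shift [ 0.001  -0.0109 -0.0938] turn [-0.0038  0.0024 -0.0052] rows>= 1.13
per row/2 [ 0.0005 -0.0054 -0.0469] [-0.0019  0.0012 -0.0026]
[-0.6178  0.0516 -0.9635 -0.0899  0.0077 -0.0063]
```

View pics/z34.png

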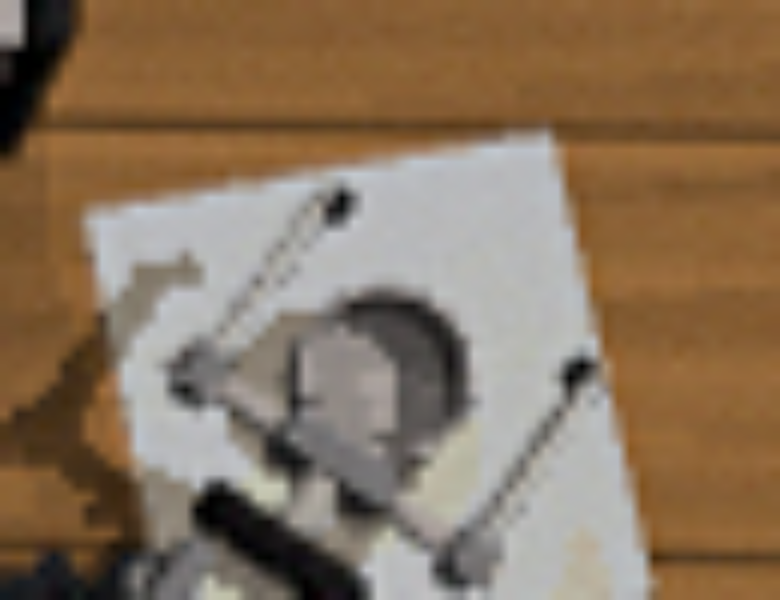

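move_arm([
  [[-0.02,0.014,0,0,0,0,-0.34],[-0.025,0.018,0,0,0,0,-0.34],[-0.025,0.018,0,0,0,0.02,-0.34],[0.005,0.03,0,0,0,0.05,-0.34],[0.02,0.04,0,0,0,0.08,-0.34],[0.022,0.04,0,0,0,0.08,-0.34],[0.01,0.02,0,0,0,0.03,-0.34],[0,0,0,0,0,0,-0.34]],
])

```text
clock: 16.08
eef_pos: [0.3914, -0.1882, 0.0527]
tool_rot: [0.221, 0.925, -0.071, 0.301]
ft_force: [-0.2, 0.2, -2.0]
grip_width: 0.0573
```

```bash
bash go.sh .41 -.15 .075 -22 37;python3 - <<'E'
from h import *
for n in('top','side'): snap(n,n+'20')
a=cv2.imread('pics/top20.png')[130:230,240:370]
cv2.imwrite('pics/z35.png',cv2.resize(a,None,fx=6,fy=6))
E
```

```text
t 16.08 pos [ 0.3914 -0.1882  0.0527] F [-0.1997  0.2273 -1.9519] w 0.0573
target [ 0.4379 -0.1613  0.0351] shift [ 0.093   0.0539 -0.0353] turn [-0.0182 -0.0283  0.162 ] rows>= 1.36
per row/2 [ 0.0465  0.0269 -0.0177] [-0.0091 -0.0142  0.081 ]
[-0.4347 -0.0403 -1.0871 -0.1041 -0.018   0.0291]
```

View pics/z35.png

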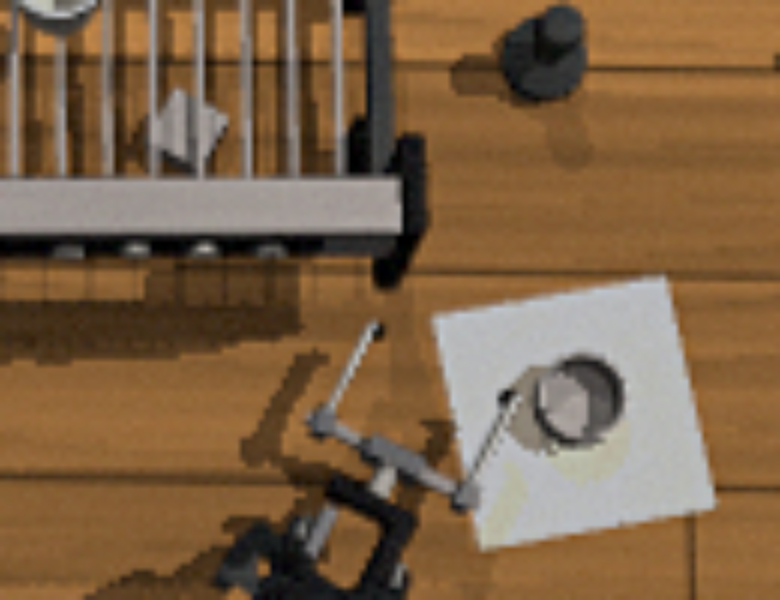

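move_arm([
  [[0.025,0.01,0,0,0,0.02,-0.34],[0.03,0.04,0,0,-0.01,0.06,-0.34],[0.028,0.05,-0.004,0,-0.01,0.08,-0.34],[0.02,0.06,-0.004,0,-0.01,0.08,-0.34],[0.015,0.06,-0.004,0,0,0.08,-0.34],[0.01,0.06,0,0,0,0.08,-0.34],[0.005,0.06,0,0,0,0.08,-0.34],[0,0.05,0,0,0,0.06,-0.34]],
])

```text
clock: 16.85
eef_pos: [0.4595, 0.0037, 0.0454]
tool_rot: [0.096, 0.944, -0.029, 0.315]
ft_force: [0.2, -0.5, -1.9]
grip_width: 0.0572
```

```bash
bash go.sh .44 .15 .083 0 37
```

```text
t 16.85 pos [0.4595 0.0037 0.0454] F [ 0.1852 -0.478  -1.8999] w 0.0572
target [0.4701 0.15   0.0431] shift [ 0.0211  0.2926 -0.0046] turn [-0.0116 -0.001   0.382 ] rows>= 3.52
per row/4 [ 0.0053  0.0732 -0.0011] [-0.0029 -0.0003  0.0955]
[ 0.1528  0.0517 -1.0442 -0.1408 -0.2045  0.2895]
```

move_arm([
  [[0.003,0.06,0,0,0,0.06,-0.34],[0.003,0.065,0,0,0,0.06,-0.34],[0.003,0.065,0,0,0,0.06,-0.34],[0.003,0.065,0,0,0,0.06,-0.34],[0.003,0.065,0,0,0,0.06,-0.34],[0.003,0.065,0,0,0,0.06,-0.34],[0.003,0.05,0,0,0,0.06,-0.34],[0.003,0.03,0,0,0,0.03,-0.34]],
])

```text
clock: 17.52
eef_pos: [0.472, 0.2447, 0.0426]
tool_rot: [-0.018, 0.949, 0.009, 0.316]
ft_force: [0.6, 0.2, -1.0]
grip_width: 0.057
```

```bash
bash go.sh .475 .335 .083 7 37
```

```text
t 17.52 pos [0.472  0.2447 0.0426] F [ 0.6388  0.1593 -0.9701] w 0.057
target [0.5049 0.3387 0.0431] shift [0.0658 0.1879 0.0009] turn [-0.0116 -0.0069  0.1587] rows>= 2.39
per row/3 [0.0219 0.0626 0.0003] [-0.0039 -0.0023  0.0529]
[ 0.7051  0.2122 -0.8201  0.0034 -0.375   0.5642]
```

move_arm([
  [[0.01,0.035,0,0,0,0.03,-0.34],[0.012,0.04,0,0,0,0.04,-0.34],[0.012,0.04,0,0,0,0.04,-0.34],[0.01,0.03,0,0,0,0.03,-0.34],[0,0,0,0,0,0,-0.34],[0,0,-0.015,0,0,0,-0.34],[0,0,-0.015,0,0,0,-0.34],[0,0,0,0,0,0,-0.34]],
])

```text
clock: 18.18
eef_pos: [0.4973, 0.3193, 0.0218]
tool_rot: [-0.052, 0.948, 0.02, 0.313]
ft_force: [0.3, -0.6, -2.7]
grip_width: 0.0575
```

```bash
bash go.sh .465 .33 .0525 7 37
python3 - <<'E'
from h import *
for n in('top','side'): snap(n,n+'21')
a=cv2.imread('pics/top21.png')[130:230,120:250];b=cv2.imread('pics/side21.png')[220:345,220:370]
cv2.imwrite('pics/z36.png',cv2.resize(a,None,fx=6,fy=6)); cv2.imwrite('pics/z37.png',cv2.resize(b,None,fx=5,fy=4.8))
E
```

```text
t 18.18 pos [0.4973 0.3193 0.0218] F [ 0.2721 -0.6026 -2.6867] w 0.0575
target [0.4949 0.3337 0.0126] shift [-0.0049  0.0288 -0.0184] turn [-0.0095 -0.0148  0.0195] rows>= 0.41
per row/1 [-0.0049  0.0288 -0.0184] [-0.0095 -0.0148  0.0195]
[ 0.7718  0.3472 -0.6929 -0.0025 -0.3701  0.5597]
```

View pics/z36.png

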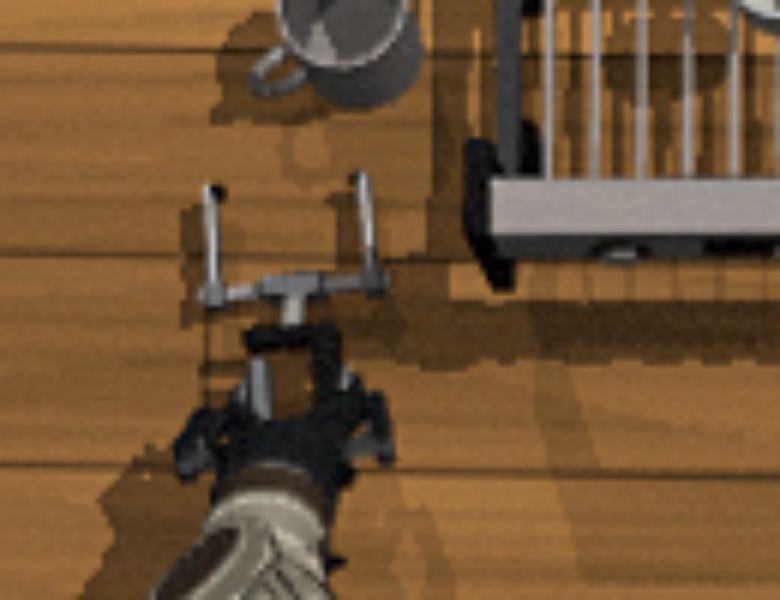

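View pics/z37.png

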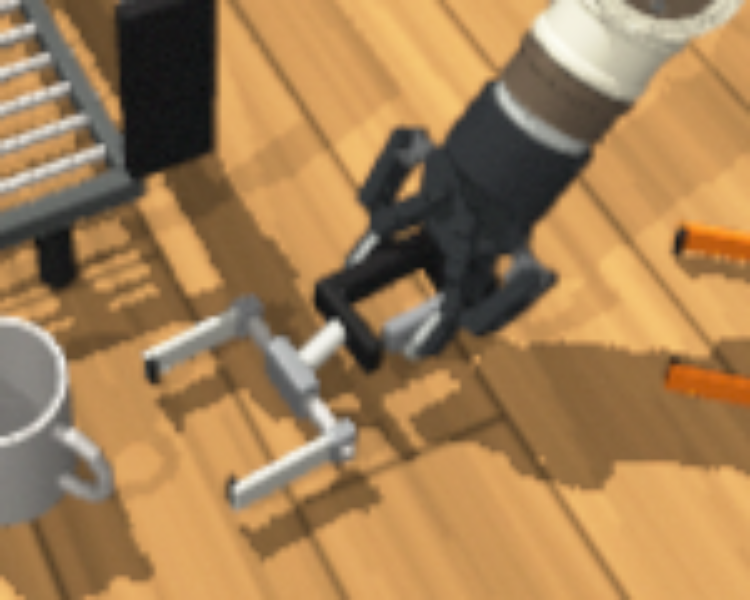

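move_arm([
  [[0,0,-0.01,0,0,0,-0.34],[0,0,-0.006,0,0,0,-0.34],[0,0,0,0,0,0,-0.34]],
])

```text
clock: 18.53
eef_pos: [0.4973, 0.3179, 0.014]
tool_rot: [-0.051, 0.948, 0.02, 0.314]
ft_force: [-0.3, 0.1, -1.4]
grip_width: 0.0575
```

move_arm([
  [[0,0,-0.006,0,0,0,-0.34],[0,0,-0.002,0,0,0,-0.34],[0,0,0,0,0,0,-0.34]],
])

```text
clock: 18.78
eef_pos: [0.4972, 0.3176, 0.0097]
tool_rot: [-0.051, 0.948, 0.02, 0.314]
ft_force: [-0.2, -0.3, -1.5]
grip_width: 0.057
```

move_arm([
  [[0,0,-0.004,0,0,0,-0.34],[0,0,0,0,0,0,-0.34]],
])

```text
clock: 18.95
eef_pos: [0.4983, 0.3184, 0.0096]
tool_rot: [-0.051, 0.947, 0.021, 0.316]
ft_force: [-1.1, -0.4, -2.4]
grip_width: 0.0573
```

move_arm([
  [[0,0,-0.003,0,0,0,-0.34],[0,0,0,0,0,0,-0.34]],
])

```text
clock: 19.12
eef_pos: [0.4989, 0.3191, 0.0092]
tool_rot: [-0.051, 0.947, 0.021, 0.317]
ft_force: [0.3, 0.5, -1.3]
grip_width: 0.0573
```

move_arm([
  [[0,0,0,0,0,0,-0.4],[0,0,0,0,0,0,-0.45],[0,0,0,0,0,0,-0.6],[0,0,0,0,0,0,-1],[0,0,0,0,0,0,-1],[0,0,0,0,0,0,-1],[0,0,0,0,0,0,-1]],
])

```text
clock: 19.7
eef_pos: [0.5008, 0.3205, 0.0108]
tool_rot: [-0.05, 0.946, 0.022, 0.318]
ft_force: [0.2, 0.5, 0.6]
grip_width: 0.0855
```

```bash
bash go.sh .465 .33 .0525 7 37
python3 - <<'E'
from h import *
for n in('top','side'): snap(n,n+'22')
a=cv2.imread('pics/top22.png')[130:230,120:250];b=cv2.imread('pics/side22.png')[220:345,220:370]
cv2.imwrite('pics/z38.png',cv2.resize(a,None,fx=6,fy=6)); cv2.imwrite('pics/z39.png',cv2.resize(b,None,fx=5,fy=4.8))
E
```

```text
t 19.7 pos [0.5008 0.3205 0.0108] F [0.2485 0.5178 0.6475] w 0.0855
target [0.4949 0.3337 0.0126] shift [-0.0118  0.0264  0.0036] turn [-0.0208  0.005   0.0243] rows>= 0.35
per row/1 [-0.0118  0.0264  0.0036] [-0.0208  0.005   0.0243]
[ 0.771   0.3776 -0.7051 -0.0566 -0.3736  0.5596]
```

View pics/z38.png

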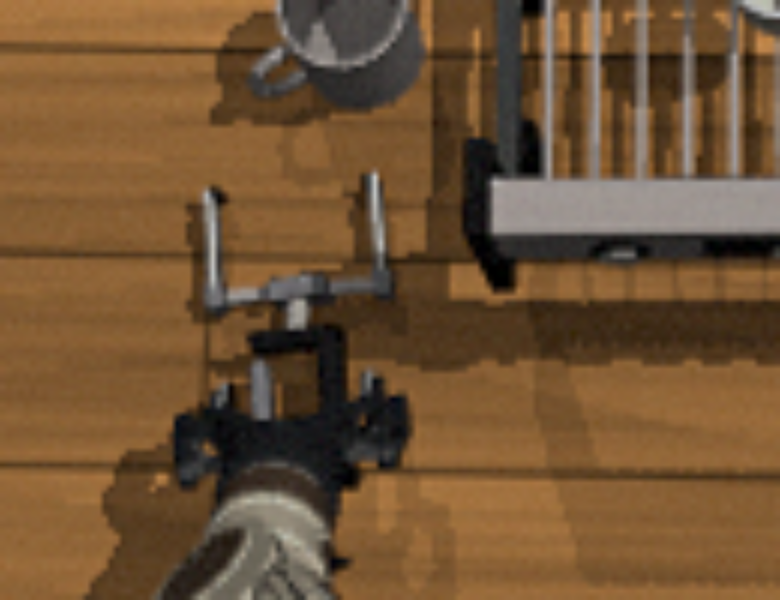

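View pics/z39.png

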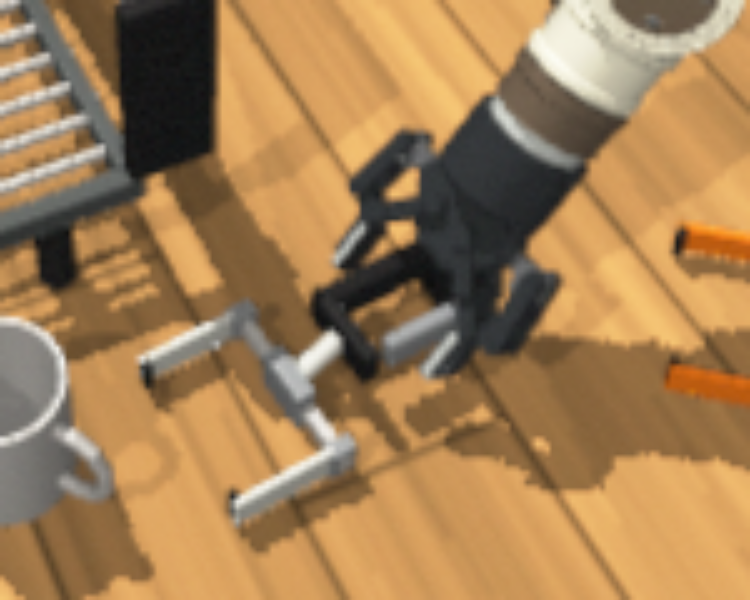

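move_arm([
  [[-0.015,-0.002,0.02,0,0,0,-1],[-0.018,-0.002,0.024,0,0,0,-1],[-0.024,-0.003,0.032,0,0,0,-1],[-0.03,-0.003,0.04,0,0,0,-1],[-0.03,-0.003,0.04,0,0,0,-1],[-0.03,-0.003,0.04,0,0,0,-1],[0,0,0.05,0,0,0,-1],[0,0,0.03,0,0,0,-1]],
])

```text
clock: 20.47
eef_pos: [0.4208, 0.3074, 0.1477]
tool_rot: [-0.051, 0.948, 0.018, 0.314]
ft_force: [0.4, 1.3, 0.5]
grip_width: 0.0853
```

Run:
```python
from h import *
for n in('top','side'):
    snap(n,n+'23'); cv2.imwrite(f'pics/{n}23b.png',cv2.resize(cv2.imread(f'pics/{n}23.png'),(800,600),interpolation=cv2.INTER_CUBIC))
o=get_obs(); print(o['clock'],o['eef_pos'],o['joint_pos'],o['joint_vel'])
c=load('top23'); P=pts(c)
v,u=np.mgrid[184:208,326:350]; Z=P[184:208,326:350,2]; m=(Z>.02)&(Z<.06)
W=np.array([ray(c,a,b,.034)[:2] for a,b in zip(u[m],v[m])])
from scipy.optimize import least_squares
f=least_squares(lambda p:np.hypot(*(W-p[:2]).T)-p[2],[*W.mean(0),.03],loss='soft_l1',f_scale=.002); print('basket',f.x,m.sum(),'floor',np.median(P[192:199,333:339,2]))
```

```text
20.5667 [0.422  0.3083 0.1486] [ 0.8984  0.0094 -0.6534  0.4208 -0.4368  0.6822] [-0.0068  0.0508 -0.0504 -0.0509  0.0102 -0.0015]
basket [ 0.4863 -0.3381  0.0278] 68 floor 0.004729341302718404
```

View pics/top23b.png

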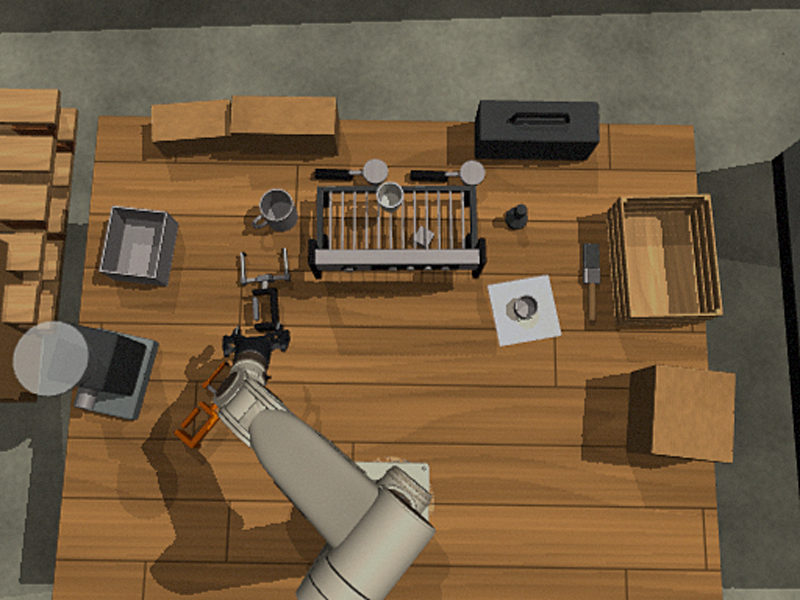

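View pics/side23b.png

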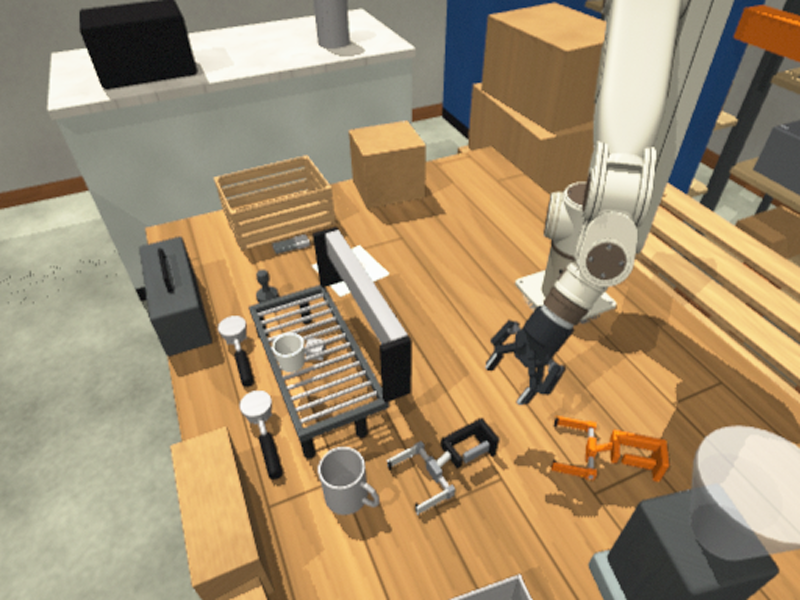

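move_arm([
  [[0,0,0,0,0,0,-1],[0,0,0,0,0,0,-1]],
])

```text
clock: 20.73
eef_pos: [0.4217, 0.3082, 0.1481]
tool_rot: [-0.05, 0.948, 0.02, 0.315]
ft_force: [0.2, 0.1, -0.6]
grip_width: 0.0851
```

Run:
```python
from h import *
print(job_done());
```

```text
the job is handed in; nothing more can be done
None
```

The basket is out from under the grille and stands upright on the white card, and I handed the job in at about 20.7 s. I gripped it with the reacher under the grille, carried it to the card and released it. I then laid the reacher on its feet about 2 cm to the side of where it started, let go and backed the arm off.

**Last checks:**
- **Basket:** it was measured at (0.486, -0.338), about 3 mm from the card's centre at (0.484, -0.338). Its floor read about 5 mm above the table.
- **Reacher:** in the final pictures it stands on its feet with its jaws open and the gripper well clear.
- **Bystanders:** the block, cup, jug, tamper, brush and orange look-alike looked unmoved. I compared these by eye only, without measuring.

**Disagreements:**
- **Fingertip position:** the cameras showed the fingertips about 40 mm further back along the tool than the stated TCP offset. My first grasp caught only the back of the trigger and nudged the reacher a few millimetres, so I reopened, went 40 mm deeper and re-gripped.
- **Arm control:** the arm drifted several millimetres beyond or sideways of some commands, which I corrected as I went.
- **Joint 3:** it came to within 0.01 rad of its limit twice (-1.086 and -1.087 against -1.09), but no reading passed it.

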